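# Set out lathe faceplates on the oiling rail

## Robot

A 6-joint arm with a two-finger parallel gripper is mounted at the origin on the work surface; the furniture and walls round the work are solid. World frame = base frame: x ahead of the robot, y to its left, z up, the work surface at z = 0. Lengths are in m, angles in degrees, forces in N, time in s.
With the tool pointing down it reaches from about 0.25 to 0.8 m from the base axis. Payload 8.5 kg.
Tool frame: the origin (TCP) lies between the finger pads; the fingertips stand 8 mm ahead of it and the grasp point (between the pads) lies 11 mm behind it; z points along the fingers, y is the line along which they close (so a half turn about z gives the same grasp; the last joint's range is limited). The gripper opens to 85 mm and grips with 20 to 120 N. Pads are 22 mm wide; open, the fingers measure 114 mm over their backs; the gripper's body (76 mm by 85 mm) begins 54 mm behind the grasp point. The pads swing forward as they close: fully open they stand 13 mm farther back than shut.
Start: joints at [72.594, 13.648, -0.773, 75.585, 0, 90], TCP at [0.157, 0.501, 0.239] pointing down, gripper open.
Joint ranges: [-152.45, 152.45], [-59.26, 108.67], [-65.41, 83.53], [-104.44, 129.93], [-82.83, 76.93], [-180, 180]. Speed limits (degrees/s): [127.2, 127.2, 159.86, 180, 180, 180].

## Interface

Orientations are given as a 3x3 rotation matrix whose columns are the frame's x, y, z axes.
In Python, from cell import get_state, get_image, hand_in gives the robot as it stands.
- The arm moves only by the shell command python3 -m inch 'ROWS' [FORCE]. ROWS is JSON, a list of rows, each an object with "slide": the shift along the tool's x, y, z in mm, a list of three; "twist": the turn about the tool's z in rad; "grip": the closure, from 0 (fully open) to 1 (shut). In form: [{"slide": [x, y, z], "twist": twist, "grip": grip}, ...]. A call has 1 to 10 rows; each row shifts and turns the commanded pose from where the row before left it, along the tool's axes as they then stand; what a row does not reach is not made up. A row lasts 1/12 s, in which the tool goes at most 41.7 mm and 7.16 degrees, less where a joint would pass 70% of its speed; a pose out of reach is approached as far as the arm can. A call with a gripper value outside its range is refused whole. The fingers move at their own pace and stop on an object; FORCE is the grip in N (left out, the last holds). Time passes only in rows, so rows that do not move let the fingers close. It gives the time, the measured TCP pose, the force, the opening and the grip force at its end, in the units of the state.
- get_state(): the state, without advancing time (a new reading comes with each control period).
- get_image(name): name is "side" or "top"; returns a dict with "frame" (384x512x3 uint8, red, green, blue), "fx", "fy", "cx", "cy" (pixels), "camera_from_world" (4x4, takes a point from world to camera coordinates). Camera axes: x right, y up, looking along -z (the intrinsics and any distortion apply to the point x, -y, -z); pixel columns grow to the right and rows downward; lengths in m; the calibration is good to about 2 mm. A picture is of the moment at which its call begins. There is no depth.
- hand_in(): hands the job in; it is judged then, once.
The state is a dict: "time": time; "joints": joint angles; "joint_vel": joint speeds; "joint_efforts": joint torques, N m; "tcp_pos": TCP position; "ee_rot": TCP orientation; "contact_force": force on the tool from outside, world axes, zero at the start; "ft_torque": the same for the moment, N m; "grip_width": finger opening in m; "gripper_force": force on a finger pad.
Only numpy, scipy, OpenCV 4.12 (cv2) and the standard library are available. Lean on these libraries where they do the work, as an engineer would, in place of code of your own. Each camera call takes 0.05 s, during which the arm holds its last target. There are 200 camera calls.

## Task

Make the oiling rail ready and load it: first, while the rail is still empty, screw its foot down by the knob until the rubber pad just touches the steel floor plate below it, without squashing it. Then slide the case's lids aside as needed, take out all the lathe faceplates there are and set each one flat, boss upwards, along the middle of the rail without touching one another; leave the wax tin in the case and slide both lids shut again so that no oil gets in. Leave the brush and the chuck key lying where they are.

Things in the scene. Friction and masses are not known exactly. Their poses are not given: they have to be found in the camera images.
- rail: oiling rail: pale wooden rail of box section, fixed to the bench, bolted at its far end on a steel plate 8 mm thick (x 15..100, y -55..+55). Origin at bench height under its centre line; x runs along the rail away from the robot, y to its left. Near its front end a steel arm (x -122..-78, top z 51 mm) reaches to +y and carries the upright screw foot, axis at x -100, y +78 mm.
- rail_top (a point): middle of the rail's flat top, 50 mm above the bench. In the frame of rail the top runs along x between two upright end stops, whose inner faces are at x -176 and +116 mm (8 mm thick, up to z 80 mm), and is 66 mm wide in y; this point is at x -30 mm. The underside is 8 mm above the bench.
- foot_knob: round black knurled knob of the screw foot, diameter 44 mm, gripping rim 25 mm high; origin on its axis, 8 mm below the rim's lower edge and 56 mm above the free pad's sole. Clockwise seen from above screws the foot down, 10 mm per full turn, and the knob sinks with it. Needs about 0.03 N m and stays where it is left; end stop about 3.4 rad past first touch.
- knob_grip (a point): centre of the knob's gripping rim, on its axis (rim from 12.5 mm below to 12.5 mm above); 76.5 mm above the sole of the pad while the pad hangs free. The arm's boss below the knob is at z 51 mm.
- foot_pad: round black rubber pad of the screw foot, diameter 38 mm; origin at the centre of its sole. Hangs 4 to 10 mm above the floor plate at the start. After the touch the soft rubber gives 1 mm for every 3 N (this origin then stays on the plate while the knob sinks on); it counts as squashed when it gives 3 mm.
- floor_plate: loose steel plate 72 x 72 x 8 mm lying flat on the bench under the foot, its top at z 8 mm; origin at the centre of its underside. Leave it there.
- case: flat wooden case 190 x 222 mm (x, y), fixed to the bench, with two sliding lids that bypass one another. Origin under its centre; x away from the robot, y to its left. Inner floor at z 6 mm, walls 8 mm thick to z 48 mm (rear 63 mm). A 6 mm divider at y = 0, to z 46 mm, makes a left (+y) and a right (-y) compartment, each 174 (x) by 100 mm (y).
- lid_left (a joint): the left, upper lid (top at z 61 mm): 0 = shut over the left compartment, 0.107 m = slid fully right (-y of the case) over the right lid, left compartment fully open. Friction 2 N.
- lid_right (a joint): the right, lower lid (top at z 54.5 mm): 0 = shut over the right compartment, 0.107 m = slid fully left (+y of the case) under the left lid, right compartment fully open (the left lid must then be shut). Friction 2 N.
- lid_left_pull (a point): upright aluminium pull of the left lid, in front (-x) of the case's front face: 12 mm thick in the case's y, 24 mm in x, top at z 80 mm, 56 mm low end; this point is on its centre line at z 68 mm. It moves with the lid.
- lid_right_pull (a point): the like pull of the right lid; top at z 80 mm, low end 50 mm; this point is on its centre line at z 68 mm.
- plate_1_mid (a point): faceplate 1: grey steel lathe faceplate, disc 82 mm across, 13 mm thick, with a round boss 43 mm across on top, 26 mm high in all, up to 0.5 kg; this point is on its axis half-way up (level with the disc's top face); z is its axis, boss upwards. Starts in either compartment; may be absent.
- plate_1: faceplate 1, origin at the centre of its underside; may be absent
- plate_2_mid (a point): faceplate 2: grey steel lathe faceplate, disc 82 mm across, 13 mm thick, with a round boss 43 mm across on top, 26 mm high in all, up to 0.5 kg; this point is on its axis half-way up (level with the disc's top face); z is its axis, boss upwards. Starts in either compartment; may be absent.
- plate_2: faceplate 2, origin at the centre of its underside; may be absent
- plate_3_mid (a point): faceplate 3: grey steel lathe faceplate, disc 82 mm across, 13 mm thick, with a round boss 43 mm across on top, 26 mm high in all, up to 0.5 kg; this point is on its axis half-way up (level with the disc's top face); z is its axis, boss upwards. Starts in either compartment; may be absent.
- plate_3: faceplate 3, origin at the centre of its underside; may be absent
- tin_mid (a point): round wax tin with a green lid, diameter 79 mm, 34 mm high; point at its centre. It shares the case with the faceplates and stays in it.
- brush: bystander: glue brush 30 x 130 x 13 mm lying beside the rail on its -y side; origin under its centre
- key: bystander: steel chuck key 75 x 112 x 12 mm lying beside the rail on its +y side; origin under its centre

How it is judged:
By the outcome, as a careful person would: the job done as asked, in the order asked, and still so for the second after the job is handed in, with the robot touching nothing.
Of plate_1, plate_2, plate_3 only 2 to 3 are there at a start; the rules pass over those that are not, and their reading is None.
At some moment in a run one of tin may be knocked a few centimetres aside while the robot is not near it.
Once in a run the grip may slacken for a moment while it holds something.
It also fails if it takes over 210 s, if anything falls off the work surface, if the arm or the gripper's body presses on something with over 40 N, if the wrist force passes 120 N, or if a joint passes its speed limit or range.

## Working session

There is one attempt and no reset: what is moved stays moved. The work goes in short steps, Python scripts to look and compute and a shell command to move; the robot and the scene stay as the last step left them, time stands still between calls to the robot, and variables do not carry over. Pictures are saved under pics/ and viewed, at most 14 in all, crops included, and the job is handed in when it is done.

```bash
ls; mkdir -p pics; cat > h.py <<'E'
import numpy as np, cv2
from cell import get_state, get_image
def P(im,p):
    c=im["camera_from_world"]@np.append(p,1.0); return np.array([im["cx"]+im["fx"]*c[0]/-c[2], im["cy"]-im["fy"]*c[1]/-c[2]])
def ray(im,u,v):
    T=im["camera_from_world"];d=np.array([(u-im["cx"])/im["fx"],-(v-im["cy"])/im["fy"],-1.]);R=T[:3,:3]
    return -R.T@T[:3,3], R.T@d
def onz(im,u,v,z):
    o,d=ray(im,u,v); return o+d*(z-o[2])/d[2]
def save(n,im,f=None):
    cv2.imwrite("pics/"+n, cv2.cvtColor(im["frame"] if f is None else f,cv2.COLOR_RGB2BGR))
E
python3 - <<'E'
from h import *
for n in("top","side"):
    i=get_image(n);save(n+"0.png",i);print({k:v for k,v in i.items() if k!="frame"})
s=get_state();print(s)
E
```

```text
pics
{'fx': 371.37689307297023, 'fy': 371.37689307297023, 'cx': 253.60647559125778, 'cy': 186.61363298145696, 'camera_from_world': array([[-0.01497562, -0.99977032, -0.01533082,  0.03305902],
       [ 0.99823637, -0.01582999,  0.05721501, -0.50686333],
       [-0.05744456, -0.01444696,  0.99824416, -1.01754122],
       [ 0.        ,  0.        ,  0.        ,  1.        ]])}
{'fx': 349.9259599240194, 'fy': 349.9259599240194, 'cx': 250.93781160176226, 'cy': 188.75769766302787, 'camera_from_world': array([[-0.96330052, -0.26737043, -0.02377327,  0.50441556],
       [ 0.08466844, -0.3867009 ,  0.91831023, -0.11150839],
       [-0.25472215,  0.88259587,  0.39514701, -0.77609346],
       [ 0.        ,  0.        ,  0.        ,  1.        ]])}
{'time': 0.1, 'joints': array([ 7.25951592e+01,  1.36776608e+01, -8.09877302e-01,  7.55846536e+01,
       -1.10055556e-03,  8.99998165e+01]), 'joint_vel': array([ 0.09715575, -0.02103862,  0.06111816, -0.03739356,  0.00119489,
        0.01569217]), 'joint_efforts': array([ 2.50053426e-04, -5.39723039e+01,  3.46995449e+01,  1.34850398e-02,
        2.49644495e-05,  1.62656960e-05]), 'tcp_pos': array([0.1569406 , 0.50063065, 0.2387558 ]), 'ee_rot': array([[-9.54216025e-01,  2.99118119e-01, -3.58558656e-04],
       [ 2.99118334e-01,  9.54215260e-01, -1.20803918e-03],
       [-1.92042666e-05, -1.25998181e-03, -9.99999206e-01]]), 'contact_force': array([-0.23251773, -1.01627927, -0.24898654]), 'ft_torque': array([-0.02174558,  0.00557066, -0.00874546]), 'gripper_force': 0.0, 'grip_width': 0.08553170206244928}
```

View pics/top0.png

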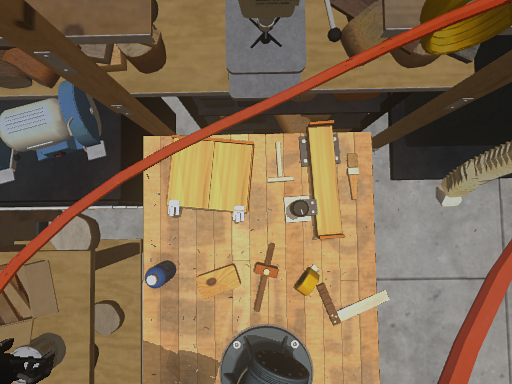

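View pics/side0.png

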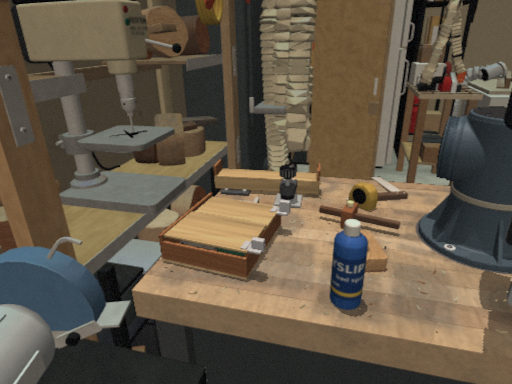

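The top view shows the case at about (210,175) with both lids shut, its pulls at (174,208) and (239,213). The rail runs from (320,122) to (328,237), with the knob at (299,208). In the side view the case is at (222,235) and the knob at (288,182). I'll enlarge both.

```bash
python3 - <<'E'
from h import *
i=get_image("top");save("top1.png",i,cv2.resize(i["frame"][115:245,155:365],None,fx=3.8,fy=3.8,interpolation=cv2.INTER_CUBIC))
i=get_image("side");save("side1.png",i,cv2.resize(i["frame"][150:280,150:340],None,fx=4.2,fy=4.2,interpolation=cv2.INTER_CUBIC))
E
```

```text
(no output)
```

View pics/top1.png

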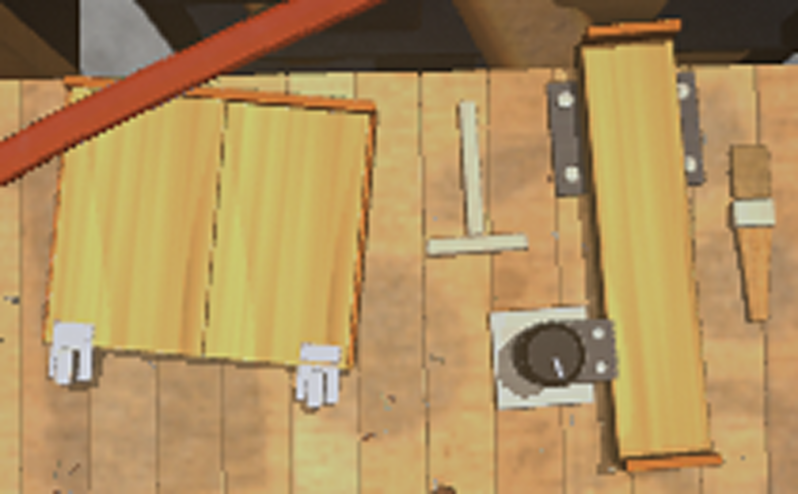

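View pics/side1.png

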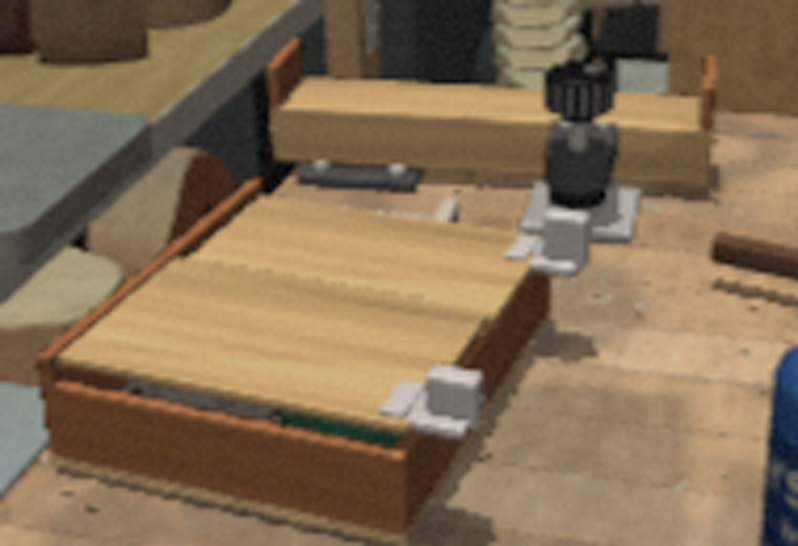

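Enlarged top crop (3.8x from (155,115)): the rail top runs from (583,45)/(674,39) to (617,460)/(711,456) and the knob is at (550,353). The case's right wall runs (375,110) to (350,368), with pulls near (73,350) and (320,375). In the enlarged side crop (4.2x from (150,150)), the left compartment's gap shows green (the tin) in front and grey (a plate) behind it.

```bash
cat >> h.py <<'E'
def tri(a,pa,b,pb):
    o1,d1=ray(a,*pa);o2,d2=ray(b,*pb)
    s=np.linalg.lstsq(np.c_[d1,-d2],o2-o1,rcond=None)[0]
    p,q=o1+s[0]*d1,o2+s[1]*d2; return (p+q)/2,np.linalg.norm(p-q)
E
python3 - <<'E'
from h import *
np.set_printoptions(precision=4,suppress=True)
t=get_image("top");s=get_image("side")
ct=lambda u,v:(u/3.8+154.6,v/3.8+114.6)
cs=lambda u,v:(u/4.2+149.6,v/4.2+149.6)
print("cams",ray(t,0,0)[0],ray(s,0,0)[0])
for n,c in dict(FL=(583,45),FR=(674,39),NL=(617,460),NR=(711,456)).items(): print("rail",n,onz(t,*ct(*c),.05))
print("knob top", onz(t,*ct(547,353),.09))
k,e=tri(t,ct(550,353),s,cs(580,72)); print("knobtop tri",k,e)
for n,c,z in(("rightrear",(375,110),.063),("rightfront",(350,370),.048),("gapfar",(223,100),.061),("gapnear",(204,356),.061),("leftfrontlid",(46,343),.061),("leftrear",(66,80),.063)): print(n,onz(t,*ct(*c),z))
print("side frontleft corner",tri(t,ct(46,345),s,cs(405,452)))
for n,a,b in(("L",(73,365),(455,378)),("R",(317,385),(568,215))): print("pull",n,tri(t,ct(*a),s,cs(*b)))
f=t["frame"][198:224].astype(int).sum(2)//3
for r in range(26): print(198+r,f[r,166:184],f[r,230:248])
E
```

```text
cams [0.448  0.0103 1.0453] [0.2977 0.7767 0.4211]
rail FL [ 0.6659 -0.1248  0.05  ]
rail FR [ 0.669  -0.1895  0.05  ]
rail NL [ 0.3721 -0.1417  0.05  ]
rail NR [ 0.374  -0.2073  0.05  ]
knob top [ 0.4475 -0.0903  0.09  ]
knobtop tri [ 0.4463 -0.0908  0.1056] 0.002466497699101463
rightrear [0.6196 0.0237 0.063 ]
rightfront [0.4376 0.0443 0.048 ]
gapfar [0.6289 0.1307 0.061 ]
gapnear [0.449  0.1456 0.061 ]
leftfrontlid [0.4598 0.2562 0.061 ]
leftrear [0.6448 0.2413 0.063 ]
side frontleft corner (array([0.4592, 0.2589, 0.0508]), np.float64(0.0014314283352544997))
pull L (array([0.4438, 0.2338, 0.0757]), np.float64(0.0008491494226882446))
pull R (array([0.4259, 0.0655, 0.08  ]), np.float64(0.004504770428325581))
198 [100 125 160 154 154 160 163 160 163 166 167 166 168 169 165 166 169 167] [163 163 165 164 162 159 157 157 157 158 157 140 141 148 152 159 162  97]
199 [117 148 160 155 154 169 172 169 173 165 165 164 166 168 165 167 169 166] [164 164 165 165 161 159 158 157 158 158 156 138 141 148 153 158 163 103]
200 [114 147 157 175 203 205 205 206 206 205 206 194 196 186 166 167 169 166]
[... 2870 characters left out ...]
7 148 152 155 153] [163 134 104 211 217 138 204 209 208 208 137 205 210 212 161 154 153 152]
220 [149 144 138 134 138 141 143 139 136 134 135 135 120 145 147 149 152 154] [162 133 108 118 119 120 206 210 210 205 138 209 214 201 160 157 157 157]
221 [149 142 135 130 136 137 135 132 130 131 132 131 121 149 152 153 154 151] [161 131 156 164 113 134 209 215 215 171 102 116 116 158 158 161 163 162]
222 [152 148 138 133 135 136 136 134 133 134 135 137 123 152 154 156 154 152] [162 131 161 168 115 111 123 104  98 154 155 152 149 151 156 160 161 162]
223 [156 154 143 137 135 136 138 138 138 139 139 141 125 154 156 156 158 157] [162 130 160 167 163 116 110 103 147 159 160 154 151 150 155 158 159 161]
```

```bash
python3 - <<'E'
from h import *
t=get_image("top")
for c in((171.8,211.3),(237.5,217)): print(onz(t,*c,.08))
E
python3 -m inch '[{"slide":[0,0,0],"twist":-0.1,"grip":0},{"slide":[0,0,0],"twist":-0.1,"grip":0},{"slide":[0,0,0],"twist":-0.1,"grip":0},{"slide":[0,0,0],"twist":0,"grip":0}]' 40
python3 -m inch '[{"slide":[-16,-33,0],"twist":0,"grip":0},{"slide":[-16,-33,0],"twist":0,"grip":0},{"slide":[-16,-33,0],"twist":0,"grip":0},{"slide":[-16,-33,0],"twist":0,"grip":0},{"slide":[-16,-33,0],"twist":0,"grip":0},{"slide":[-16,-33,0],"twist":0,"grip":0},{"slide":[-16,-33,0],"twist":0,"grip":0},{"slide":[-16,-33,0],"twist":0,"grip":0},{"slide":[-16,-33,0],"twist":0,"grip":0}]'
python3 -m inch '[{"slide":[-16,-33,0],"twist":0,"grip":0},{"slide":[-16,-33,0],"twist":0,"grip":0},{"slide":[-16,-33,0],"twist":0,"grip":0},{"slide":[-16,-33,0],"twist":0,"grip":0},{"slide":[-16,-33,0],"twist":0,"grip":0},{"slide":[-16,-33,0],"twist":0,"grip":0},{"slide":[-16,-33,0],"twist":0,"grip":0},{"slide":[-16,-33,0],"twist":0,"grip":0},{"slide":[-16,-33,0],"twist":0,"grip":0},{"slide":[0,0,0],"twist":0,"grip":0}]'
python3 -c "
from h import *
s=get_state();print(s['joints'],s['tcp_pos'],s['ee_rot'])"
```

```text
[0.44258808 0.23816904 0.08      ]
[0.42530036 0.06724747 0.08      ]
time: 0.68
tcp_pos: [0.157, 0.5009, 0.2392]
ee_rot: [[-1.0, -0.001, -0.0], [-0.001, 1.0, -0.0], [0.0, -0.0, -1.0]]
contact_force: [-0.7, 0.2, -0.3]
grip_width: 0.0854
gripper_force: 0.0
time: 1.43
tcp_pos: [0.3002, 0.2018, 0.2395]
ee_rot: [[-1.0, 0.007, 0.001], [0.007, 1.0, 0.0], [-0.001, 0.0, -1.0]]
contact_force: [0.9, 0.7, 0.1]
grip_width: 0.085
gripper_force: 0.0
time: 2.27
tcp_pos: [0.4453, -0.0989, 0.239]
ee_rot: [[-1.0, 0.012, 0.001], [0.012, 1.0, -0.002], [-0.001, -0.002, -1.0]]
contact_force: [-1.2, 0.6, 0.0]
grip_width: 0.0852
gripper_force: 0.0
[-12.47179816   6.81982935  -9.42634564  73.65323478  -0.08700693
 -11.81185757] [ 0.44525187 -0.09894477  0.23900984] [[-0.99993268  0.01152049  0.00138625]
 [ 0.0115179   0.99993193 -0.00186187]
 [-0.00140761 -0.00184577 -0.99999731]]
```

```bash

python3 -m inch '[{"slide":[0,0,28],"twist":0,"grip":1},{"slide":[0,0,28],"twist":0,"grip":1},{"slide":[0,0,28],"twist":0,"grip":1},{"slide":[0,0,26],"twist":0,"grip":1},{"slide":[0,10,0],"twist":0,"grip":1},{"slide":[0,0,0],"twist":0,"grip":1},{"slide":[0,0,0],"twist":0,"grip":1},{"slide":[0,0,0],"twist":0,"grip":1},{"slide":[0,0,0],"twist":0,"grip":1}]'
python3 -c "
from h import *
i=get_image('side');save('side2.png',i,cv2.resize(i['frame'][110:220,210:350],None,fx=5,fy=5,interpolation=cv2.INTER_CUBIC))
s=get_state();print(s['tcp_pos'])"
```

```text
time: 3.02
tcp_pos: [0.4439, -0.0842, 0.1308]
ee_rot: [[-1.0, 0.004, 0.003], [0.004, 1.0, -0.001], [-0.003, -0.001, -1.0]]
contact_force: [0.0, -0.6, -0.2]
grip_width: -0.0002
gripper_force: 0.0
[ 0.44365822 -0.08427929  0.1305773 ]
```

View pics/side2.png

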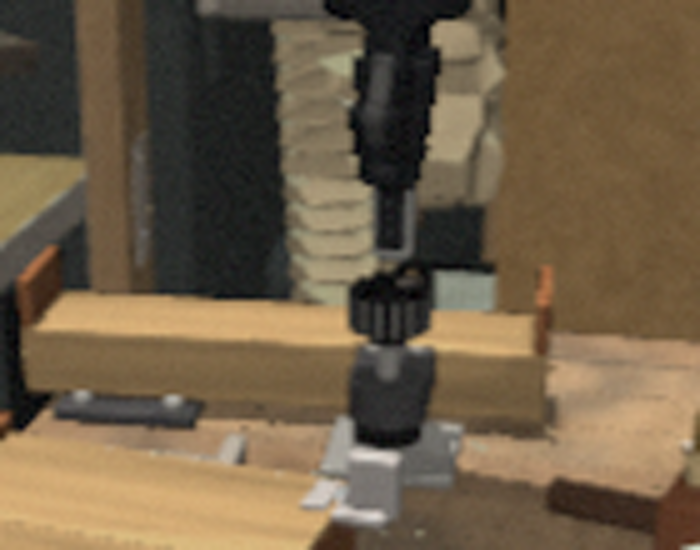

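The side crop shows the shut fingertips above the knob. There is a small raised pointer on the knob top at (405,270), on the robot side, so I'll probe the flat far side.

```bash

python3 -m inch '[{"slide":[-14,0,0],"twist":0,"grip":1},{"slide":[0,0,6],"twist":0,"grip":1},{"slide":[0,0,6],"twist":0,"grip":1},{"slide":[0,0,1],"twist":0,"grip":1},{"slide":[0,0,0],"twist":0,"grip":1},{"slide":[0,0,0],"twist":0,"grip":1}]'
for k in 1; do python3 -m inch '[{"slide":[0,0,1],"twist":0,"grip":1},{"slide":[0,0,0],"twist":0,"grip":1}]'; done
python3 -m inch '[{"slide":[0,0,1],"twist":0,"grip":1},{"slide":[0,0,0],"twist":0,"grip":1}]' | grep -E "tcp|contact"
python3 -m inch '[{"slide":[0,0,1],"twist":0,"grip":1},{"slide":[0,0,0],"twist":0,"grip":1}]'| grep -E "tcp|contact"
python3 -m inch '[{"slide":[0,0,1],"twist":0,"grip":1},{"slide":[0,0,0],"twist":0,"grip":1}]'| grep -E "tcp|contact"
```

```text
time: 3.57
tcp_pos: [0.4562, -0.0842, 0.1161]
ee_rot: [[-1.0, 0.004, -0.001], [0.004, 1.0, 0.0], [0.001, 0.0, -1.0]]
contact_force: [0.9, -0.0, -0.8]
grip_width: 0.0001
gripper_force: 0.0
time: 3.73
tcp_pos: [0.4567, -0.0843, 0.1154]
ee_rot: [[-1.0, 0.004, 0.0], [0.004, 1.0, -0.0], [-0.0, -0.0, -1.0]]
contact_force: [0.1, -0.5, 0.6]
grip_width: 0.0003
gripper_force: 0.0
tcp_pos: [0.4568, -0.0842, 0.1143]
contact_force: [1.2, -0.6, -0.6]
tcp_pos: [0.4567, -0.0842, 0.1132]
contact_force: [-0.3, 0.8, -0.5]
tcp_pos: [0.4569, -0.0842, 0.1124]
contact_force: [0.2, 0.7, 1.3]
```

```bash

python3 -m inch '[{"slide":[0,0,0.5],"twist":0,"grip":1},{"slide":[0,0,0],"twist":0,"grip":1}]'| grep -E "tcp|contact"
python3 -m inch '[{"slide":[0,0,0.5],"twist":0,"grip":1},{"slide":[0,0,0],"twist":0,"grip":1}]'| grep -E "tcp|contact"
python3 -m inch '[{"slide":[0,0,0.5],"twist":0,"grip":1},{"slide":[0,0,0],"twist":0,"grip":1}]'| grep -E "tcp|contact"
python3 -m inch '[{"slide":[0,0,0.5],"twist":0,"grip":1},{"slide":[0,0,0],"twist":0,"grip":1}]'| grep -E "tcp|contact"
```

```text
tcp_pos: [0.457, -0.0843, 0.1123]
contact_force: [-1.4, 1.1, 7.7]
tcp_pos: [0.4571, -0.0843, 0.1122]
contact_force: [-2.6, 1.1, 12.3]
tcp_pos: [0.4573, -0.0843, 0.1122]
contact_force: [-3.9, 0.5, 15.6]
tcp_pos: [0.4575, -0.0844, 0.1121]
contact_force: [-5.2, 0.3, 21.6]
```

```bash

python3 -m inch '[{"slide":[0,0,-10],"twist":0,"grip":1},{"slide":[0,-28,0],"twist":0,"grip":1},{"slide":[0,-28,0],"twist":0,"grip":1},{"slide":[0,-28,0],"twist":0,"grip":1},{"slide":[0,0,25],"twist":0,"grip":1},{"slide":[0,0,25],"twist":0,"grip":1},{"slide":[0,0,7],"twist":0,"grip":1},{"slide":[0,0,0],"twist":0,"grip":1},{"slide":[0,0,0],"twist":0,"grip":1},{"slide":[0,0,0],"twist":0,"grip":1}]'| grep -E "tcp|contact"
python3 -m inch '[{"slide":[0,0,1],"twist":0,"grip":1},{"slide":[0,0,0],"twist":0,"grip":1}]'| grep -E "tcp|contact"
python3 -m inch '[{"slide":[0,0,1],"twist":0,"grip":1},{"slide":[0,0,0],"twist":0,"grip":1}]'| grep -E "tcp|contact"
python3 -m inch '[{"slide":[0,0,1],"twist":0,"grip":1},{"slide":[0,0,0],"twist":0,"grip":1}]'| grep -E "tcp|contact"
python3 -m inch '[{"slide":[0,0,1],"twist":0,"grip":1},{"slide":[0,0,0],"twist":0,"grip":1}]'| grep -E "tcp|contact"
```

```text
tcp_pos: [0.4573, -0.1682, 0.0644]
contact_force: [0.4, -0.0, -0.0]
tcp_pos: [0.4572, -0.1682, 0.0632]
contact_force: [-1.1, 0.3, 0.0]
tcp_pos: [0.4567, -0.1682, 0.0616]
contact_force: [0.0, -0.8, 0.3]
tcp_pos: [0.4564, -0.1682, 0.0603]
contact_force: [0.4, -0.5, 0.3]
tcp_pos: [0.4564, -0.1682, 0.0592]
contact_force: [0.2, -0.0, -0.0]
```

```bash

python3 -m inch '[{"slide":[0,0,1],"twist":0,"grip":1},{"slide":[0,0,0],"twist":0,"grip":1}]'| grep -E "tcp|contact"
python3 -m inch '[{"slide":[0,0,0.5],"twist":0,"grip":1},{"slide":[0,0,0],"twist":0,"grip":1}]'| grep -E "tcp|contact"
python3 -m inch '[{"slide":[0,0,0.5],"twist":0,"grip":1},{"slide":[0,0,0],"twist":0,"grip":1}]'| grep -E "tcp|contact"
```

```text
tcp_pos: [0.4564, -0.1682, 0.0582]
contact_force: [0.3, 0.3, -0.0]
tcp_pos: [0.4565, -0.1682, 0.0581]
contact_force: [-1.4, 0.1, 3.5]
tcp_pos: [0.4565, -0.1682, 0.058]
contact_force: [-4.1, 1.1, 10.9]
```

```bash

python3 -m inch '[{"slide":[0,0,-26],"twist":0,"grip":0.5},{"slide":[0,0,-26],"twist":0,"grip":0},{"slide":[0,0,-26],"twist":0,"grip":0},{"slide":[3.5,25.5,0],"twist":0,"grip":0},{"slide":[3.5,25.5,0],"twist":0,"grip":0},{"slide":[3.5,25.5,0],"twist":0,"grip":0},{"slide":[0,0,0],"twist":0,"grip":0},{"slide":[0,0,0],"twist":0,"grip":0}]'
python3 -m inch '[{"slide":[0,0,0],"twist":-0.12,"grip":0},{"slide":[0,0,0],"twist":-0.12,"grip":0},{"slide":[0,0,0],"twist":-0.12,"grip":0},{"slide":[0,0,0],"twist":-0.12,"grip":0},{"slide":[0,0,0],"twist":-0.12,"grip":0},{"slide":[0,0,0],"twist":-0.12,"grip":0},{"slide":[0,0,0],"twist":-0.12,"grip":0},{"slide":[0,0,0],"twist":-0.12,"grip":0},{"slide":[0,0,0],"twist":-0.12,"grip":0},{"slide":[0,0,0],"twist":-0.12,"grip":0}]' >/dev/null
python3 -m inch '[{"slide":[0,0,0],"twist":-0.12,"grip":0},{"slide":[0,0,0],"twist":-0.12,"grip":0},{"slide":[0,0,0],"twist":-0.12,"grip":0},{"slide":[0,0,0],"twist":-0.12,"grip":0},{"slide":[0,0,0],"twist":-0.12,"grip":0},{"slide":[0,0,0],"twist":-0.12,"grip":0},{"slide":[0,0,0],"twist":-0.12,"grip":0},{"slide":[0,0,0],"twist":-0.12,"grip":0},{"slide":[0,0,0],"twist":-0.12,"grip":0},{"slide":[0,0,0],"twist":-0.12,"grip":0}]' >/dev/null
python3 -m inch '[{"slide":[0,0,0],"twist":-0.12,"grip":0},{"slide":[0,0,0],"twist":-0.12,"grip":0},{"slide":[0,0,0],"twist":0,"grip":0}]'
python3 -c "
from h import *
s=get_state();print(s['joints'],s['tcp_pos'])"
```

```text
time: 7.57
tcp_pos: [0.4462, -0.0909, 0.1355]
ee_rot: [[-1.0, 0.002, 0.0], [0.002, 1.0, -0.0], [-0.0, -0.0, -1.0]]
contact_force: [-0.5, -0.7, -0.4]
grip_width: 0.0854
gripper_force: 0.0
time: 9.48
tcp_pos: [0.4465, -0.0926, 0.1352]
ee_rot: [[0.877, -0.48, -0.0], [-0.48, -0.877, -0.0], [0.0, 0.0, -1.0]]
contact_force: [-0.1, 0.2, 0.1]
grip_width: 0.085
gripper_force: 0.0
[-1.17001930e+01  1.05475844e+01 -2.08441461e+01  5.86057629e+01
 -2.10529474e-02 -1.63013058e+02] [ 0.44652939 -0.09258548  0.13519375]
```

```bash

python3 -m inch '[{"slide":[0,0,18],"twist":0,"grip":0},{"slide":[0,0,18],"twist":0,"grip":0},{"slide":[0,0,18],"twist":0,"grip":0},{"slide":[0,0,0],"twist":0,"grip":0},{"slide":[0,0,0],"twist":0,"grip":1},{"slide":[0,0,0],"twist":0,"grip":1},{"slide":[0,0,0],"twist":0,"grip":1},{"slide":[0,0,0],"twist":0,"grip":1},{"slide":[0,0,0],"twist":0,"grip":1}]' 40
python3 -m inch '[{"slide":[0,0,0.2],"twist":0.12,"grip":1},{"slide":[0,0,0.2],"twist":0.12,"grip":1},{"slide":[0,0,0.2],"twist":0.12,"grip":1},{"slide":[0,0,0.2],"twist":0.12,"grip":1},{"slide":[0,0,0.2],"twist":0.12,"grip":1},{"slide":[0,0,0],"twist":0,"grip":1}]'
python3 -c "
from h import *
s=get_state();print(s['joints'],s['tcp_pos'],s['ft_torque'])"
```

```text
time: 10.23
tcp_pos: [0.4466, -0.0929, 0.0827]
ee_rot: [[0.874, -0.485, 0.001], [-0.485, -0.874, -0.003], [0.002, 0.002, -1.0]]
contact_force: [-4.3, -6.6, 8.0]
grip_width: 0.043
gripper_force: 39.5
time: 10.73
tcp_pos: [0.4467, -0.0929, 0.0817]
ee_rot: [[0.441, -0.898, 0.001], [-0.898, -0.441, -0.003], [0.003, 0.0, -1.0]]
contact_force: [-4.2, -5.5, 9.3]
grip_width: 0.0428
gripper_force: 39.3
[ -11.64843132   13.48934462  -25.95411805   50.44400967   -0.14615431
 -127.79854464] [ 0.44667957 -0.09286193  0.0817051 ] [-1.0941875   0.85131333 -0.03623854]
```

```bash

python3 -m inch '[{"slide":[0,0,0.2],"twist":0.12,"grip":1},{"slide":[0,0,0.2],"twist":0.12,"grip":1},{"slide":[0,0,0.2],"twist":0.12,"grip":1},{"slide":[0,0,0.2],"twist":0.12,"grip":1},{"slide":[0,0,0.2],"twist":0.12,"grip":1},{"slide":[0,0,0.2],"twist":0.12,"grip":1},{"slide":[0,0,0.2],"twist":0.12,"grip":1},{"slide":[0,0,0.2],"twist":0.12,"grip":1},{"slide":[0,0,0.2],"twist":0.12,"grip":1},{"slide":[0,0,0.2],"twist":0.12,"grip":1}]'|grep -E "rot|contact|gripper"
python3 -m inch '[{"slide":[0,0,0.2],"twist":0.12,"grip":1},{"slide":[0,0,0.2],"twist":0.12,"grip":1},{"slide":[0,0,0.2],"twist":0.12,"grip":1},{"slide":[0,0,0.2],"twist":0.12,"grip":1},{"slide":[0,0,0.2],"twist":0.12,"grip":1},{"slide":[0,0,0.2],"twist":0.12,"grip":1},{"slide":[0,0,0.2],"twist":0.12,"grip":1},{"slide":[0,0,0.2],"twist":0.12,"grip":1},{"slide":[0,0,0.2],"twist":0.12,"grip":1},{"slide":[0,0,0.2],"twist":0.12,"grip":1}]'|grep -E "rot|contact|gripper"
python3 -m inch '[{"slide":[0,0,0.2],"twist":0.12,"grip":1},{"slide":[0,0,0.2],"twist":0.12,"grip":1},{"slide":[0,0,0.2],"twist":0.12,"grip":1},{"slide":[0,0,0.2],"twist":0.12,"grip":1},{"slide":[0,0,0.2],"twist":0.12,"grip":1},{"slide":[0,0,0.2],"twist":0.12,"grip":1},{"slide":[0,0,0.2],"twist":0.12,"grip":1},{"slide":[0,0,0.2],"twist":0.12,"grip":1},{"slide":[0,0,0.2],"twist":0.12,"grip":1},{"slide":[0,0,0.2],"twist":0.12,"grip":1}]'|grep -E "rot|contact|gripper"
python3 -m inch '[{"slide":[0,0,0.2],"twist":0.12,"grip":1},{"slide":[0,0,0.2],"twist":0.12,"grip":1},{"slide":[0,0,0.2],"twist":0.12,"grip":1},{"slide":[0,0,0.2],"twist":0.12,"grip":1},{"slide":[0,0,0.2],"twist":0.12,"grip":1},{"slide":[0,0,0.2],"twist":0.12,"grip":1},{"slide":[0,0,0],"twist":0,"grip":1},{"slide":[0,0,0],"twist":0,"grip":1}]'
python3 -c "
from h import *
s=get_state();print(s['joints'],s['tcp_pos'],s['ft_torque'])"
```

```text
ee_rot: [[-0.676, -0.737, 0.002], [-0.737, 0.676, -0.003], [0.001, -0.003, -1.0]]
contact_force: [-3.8, -5.5, 8.4]
gripper_force: 39.6
ee_rot: [[-0.932, 0.363, 0.002], [0.363, 0.932, -0.003], [-0.003, -0.003, -1.0]]
contact_force: [-4.3, -7.2, 9.0]
gripper_force: 39.8
ee_rot: [[0.0, 1.0, 0.001], [1.0, -0.0, -0.004], [-0.004, 0.001, -1.0]]
contact_force: [-4.8, -7.2, 11.7]
gripper_force: 40.0
time: 13.9
tcp_pos: [0.4466, -0.0931, 0.0748]
ee_rot: [[0.656, 0.755, 0.001], [0.755, -0.656, -0.003], [-0.002, 0.003, -1.0]]
contact_force: [-4.0, -7.1, 12.8]
grip_width: 0.043
gripper_force: 40.1
[-11.65994242  13.92593995 -26.57077294  49.38617656  -0.17074999
 119.32628187] [ 0.44658219 -0.09306639  0.07479509] [-1.24862151  1.23324328 -0.0234831 ]
```

```bash

python3 -m inch '[{"slide":[0,0,0],"twist":0,"grip":0},{"slide":[0,0,0],"twist":0,"grip":0},{"slide":[0,0,0],"twist":0,"grip":0},{"slide":[0,0,-20],"twist":0,"grip":0},{"slide":[0,0,-20],"twist":0,"grip":0},{"slide":[0,0,-15],"twist":0,"grip":0},{"slide":[0,0,0],"twist":-0.12,"grip":0},{"slide":[0,0,0],"twist":-0.12,"grip":0},{"slide":[0,0,0],"twist":-0.12,"grip":0},{"slide":[0,0,0],"twist":-0.12,"grip":1}]' >/dev/null
python3 -m inch '[{"slide":[0,0,0],"twist":-0.12,"grip":1},{"slide":[0,0,0],"twist":-0.12,"grip":1},{"slide":[0,0,0],"twist":-0.12,"grip":1},{"slide":[0,0,0],"twist":-0.12,"grip":1},{"slide":[0,0,0],"twist":-0.12,"grip":1},{"slide":[0,0,0],"twist":-0.12,"grip":1},{"slide":[0,0,0],"twist":-0.12,"grip":1},{"slide":[0,0,0],"twist":-0.12,"grip":1},{"slide":[0,0,0],"twist":-0.12,"grip":1},{"slide":[0,0,0],"twist":-0.12,"grip":1}]' >/dev/null
python3 -m inch '[{"slide":[0,0,0],"twist":-0.12,"grip":1},{"slide":[0,0,0],"twist":-0.12,"grip":1},{"slide":[0,0,0],"twist":-0.12,"grip":1},{"slide":[0,0,0],"twist":-0.12,"grip":1},{"slide":[0,0,0],"twist":-0.12,"grip":1},{"slide":[0,0,0],"twist":0,"grip":1}]'
python3 -c "
from h import *
i=get_image('side');save('side3.png',i,cv2.resize(i['frame'][110:220,210:350],None,fx=5,fy=5,interpolation=cv2.INTER_CUBIC))
i=get_image('top');k=onz(i,297,207,.1);print(i['frame'].shape)
s=get_state();print(s['joints'],s['tcp_pos'])"
```

```text
time: 16.07
tcp_pos: [0.4464, -0.0915, 0.1282]
ee_rot: [[-1.0, -0.002, 0.0], [-0.002, 1.0, 0.0], [-0.0, 0.0, -1.0]]
contact_force: [0.0, -0.2, 0.3]
grip_width: 0.0
gripper_force: 0.0
(384, 512, 3)
[-1.15973791e+01  1.08634912e+01 -2.15852494e+01  5.75486347e+01
  2.83536134e-03 -1.11470420e+01] [ 0.44635625 -0.09158741  0.12815975]
```

View pics/side3.png

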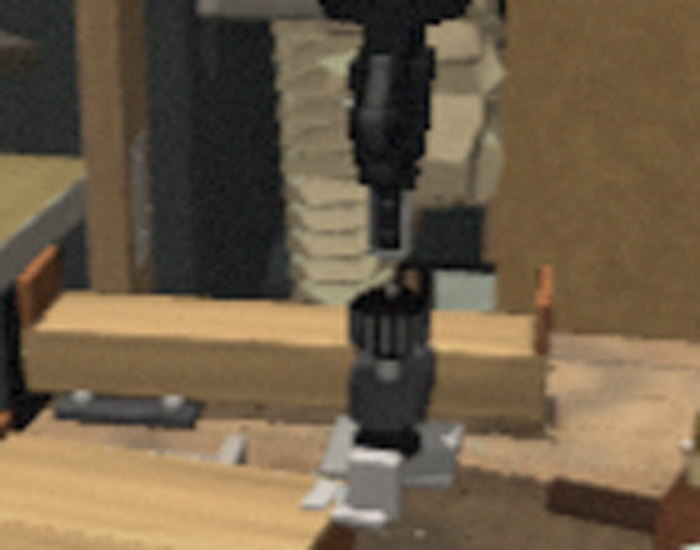

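The knob has visibly sunk about 8 crop px and the pad now sits on the plate at about (390,450). I'll probe the knob top to confirm the sink.

```bash

python3 -m inch '[{"slide":[-4,10,10],"twist":0,"grip":1},{"slide":[0,0,10],"twist":0,"grip":1},{"slide":[0,0,1],"twist":0,"grip":1},{"slide":[0,0,0],"twist":0,"grip":1},{"slide":[0,0,0],"twist":0,"grip":1},{"slide":[0,0,0],"twist":0,"grip":1}]'| grep -E "tcp|contact"
python3 -m inch '[{"slide":[0,0,1],"twist":0,"grip":1},{"slide":[0,0,0],"twist":0,"grip":1}]'| grep -E "tcp|contact"
python3 -m inch '[{"slide":[0,0,1],"twist":0,"grip":1},{"slide":[0,0,0],"twist":0,"grip":1}]'| grep -E "tcp|contact"
python3 -m inch '[{"slide":[0,0,0.5],"twist":0,"grip":1},{"slide":[0,0,0],"twist":0,"grip":1}]'| grep -E "tcp|contact"
python3 -m inch '[{"slide":[0,0,0.5],"twist":0,"grip":1},{"slide":[0,0,0],"twist":0,"grip":1}]'| grep -E "tcp|contact"
python3 -m inch '[{"slide":[0,0,0.5],"twist":0,"grip":1},{"slide":[0,0,0],"twist":0,"grip":1}]'| grep -E "tcp|contact"
```

```text
tcp_pos: [0.4505, -0.0817, 0.1074]
contact_force: [-0.6, -0.1, 0.1]
tcp_pos: [0.4505, -0.0818, 0.1063]
contact_force: [-0.8, -0.0, 0.1]
tcp_pos: [0.4503, -0.0818, 0.1051]
contact_force: [0.0, -0.2, -0.1]
tcp_pos: [0.4503, -0.0817, 0.1046]
contact_force: [0.1, 0.3, 1.2]
tcp_pos: [0.4504, -0.0817, 0.1045]
contact_force: [-1.5, 0.2, 4.5]
tcp_pos: [0.4506, -0.0818, 0.1044]
contact_force: [-1.8, -0.1, 10.2]
```

```bash

python3 -m inch '[{"slide":[0,0,-30],"twist":0,"grip":1},{"slide":[0,0,-30],"twist":0,"grip":0}]' >/dev/null
python3 - <<'E'
from h import *
a=cv2.cvtColor(cv2.imread("pics/side0.png"),cv2.COLOR_BGR2RGB);s=get_image("side");b=s["frame"]
for f in(a,b): print(f[158:206,284:293].astype(int).mean((1,2)).round().astype(int))
ka=np.array([.446,-.092]);d=np.array([.298-.446,.777+.092]);d/=np.linalg.norm(d)
for z in(.0153,.008): print("sole front",z,P(s,[*(ka+d*.019),z]))
for z in(.0792,.0714): print("rim low",z,P(s,[*(ka+d*.022),z]))
for z in(.1042,.0964): print("rim top front",z,P(s,[*(ka+d*.022),z]))
for f in(a,b):print(f[190:206,279:300].astype(int).mean(2).astype(int))
E
```

```text
[ 71  78  83  77  72  70  51  43  51  34  23  36  35  44  44  46  46  45
  43  44  51  92  87  84  81  71  68  59  46  44  45  46  44  45  45  46
  44  39  24  17  18  60 138 162 143 114 117 111]
[ 72  80  87  82  75  71  88  90  80  64  34  20  15  15  20  34  43  47
  46  45  46  45  36  34  69  71  70  62  49  44  47  48  48  46  45  47
  46  43  25  19  16  23 111 157 143 114 108 110]
sole front 0.0153 [286.79163369 200.44004028]
sole front 0.008 [286.74671006 202.87280954]
rim low 0.0792 [287.188581   178.91622908]
rim low 0.0714 [287.13780843 181.66583074]
rim top front 0.1042 [287.35363223 169.9778357 ]
rim top front 0.0964 [287.30175278 172.78738087]
[[ 70  41  37  41  44  43  47  48  43  46  40  43  42  42  39  34  40  70
   86  86  86]
 [ 65  41  41  41  40  43  43  46  46  45  48  46  47  41  43  31  57  82
   89  89  89]
 [ 64  41  38  39  45  40  44  46  47  48  46  42  41  46  35  37  57  75
   86  88  88]
 [106  61  34  42  45  47  43  47  45  46  46  48  47  40  41  44  65  75
   80  85  80]
 [148 103  42  38  41  43  42  43  46  46  44  43  43  40  42  57  82  93
  1
[... 1716 characters left out ...]
1  23  11  19  11  20  11  18   8  16  17  20  19  83 107 109
  109 107 147]
 [159 136 127 113  74  56  39  10  17  20  11  19  16  15  25  84 109 110
  111 139 171]
 [169 186 195 188 188 182 177 178 158 136 100  37  14  13  54  96 104 109
  108 148 175]
 [164 183 200 209 210 211 210 207 201 195 166  99  51  68  88  94 100  96
   98 111 120]
 [145 137 143 148 150 153 156 169 185 192 152  97  87  89  96  94  96  92
   94  95  94]
 [136 115 119 117 119 116 121 127 137 139 109  88  95  92  91  92  95  94
   94  97  97]
 [123 116 120 118 118 120 119 116 116 117 101  92  96  92  87  90  93  90
   93  94  97]
 [108 120 118 116 116 117 117 116 116 118 102  92 103 104 104 107 114 116
  115 116 118]]
```

```bash

python3 -m inch '[{"slide":[0,0,0],"twist":0.1,"grip":0.5},{"slide":[4.4,31.8,0],"twist":0,"grip":0.5},{"slide":[4.4,31.8,0],"twist":0,"grip":0.5},{"slide":[4.4,31.8,0],"twist":0,"grip":0.5},{"slide":[4.4,31.8,0],"twist":0,"grip":0.5},{"slide":[4.4,31.8,0],"twist":0,"grip":0.5},{"slide":[4.4,31.8,0],"twist":0,"grip":0.5},{"slide":[4.4,31.8,0],"twist":0,"grip":0.5},{"slide":[4.4,31.8,0],"twist":0,"grip":0.5},{"slide":[4.4,31.8,0],"twist":0,"grip":0.5}]' >/dev/null
python3 -m inch '[{"slide":[4.4,31.8,0],"twist":0,"grip":0.5},{"slide":[0,0,0],"twist":0,"grip":0.5},{"slide":[0,0,0],"twist":0,"grip":0.5},{"slide":[0,0,0],"twist":0,"grip":0.5}]'
```

```text
time: 18.88
tcp_pos: [0.4392, 0.239, 0.1633]
ee_rot: [[-0.995, 0.103, -0.001], [0.103, 0.995, -0.001], [0.0, -0.001, -1.0]]
contact_force: [0.1, 0.4, -0.6]
grip_width: 0.0426
gripper_force: 0.0
```

```bash

python3 -m inch '[{"slide":[0,0,25],"twist":0,"grip":0.5},{"slide":[0,0,25],"twist":0,"grip":0.5},{"slide":[0,0,25],"twist":0,"grip":0.5},{"slide":[0,0,25],"twist":0,"grip":0.5},{"slide":[0,0,0],"twist":0,"grip":1},{"slide":[0,0,0],"twist":0,"grip":1},{"slide":[0,0,0],"twist":0,"grip":1},{"slide":[0,0,0],"twist":0,"grip":1}]' 40
python3 -m inch '[{"slide":[0,-5,0],"twist":0,"grip":1},{"slide":[0,-12,0],"twist":0,"grip":1},{"slide":[0,-15,0],"twist":0,"grip":1},{"slide":[0,-15,0],"twist":0,"grip":1},{"slide":[0,-15,0],"twist":0,"grip":1},{"slide":[0,-15,0],"twist":0,"grip":1},{"slide":[0,-15,0],"twist":0,"grip":1},{"slide":[0,-10,0],"twist":0,"grip":1},{"slide":[0,-5,0],"twist":0,"grip":1},{"slide":[0,0,0],"twist":0,"grip":1}]'
python3 -m inch '[{"slide":[0,0,0],"twist":0,"grip":1},{"slide":[0,0,0],"twist":0,"grip":0.5},{"slide":[0,0,0],"twist":0,"grip":0.5},{"slide":[0,0,-30],"twist":0,"grip":0.5},{"slide":[0,0,-35],"twist":0,"grip":0.5},{"slide":[30,0,-35],"twist":0,"grip":0},{"slide":[30,0,-35],"twist":0,"grip":0},{"slide":[30,0,0],"twist":0,"grip":0},{"slide":[0,0,0],"twist":0,"grip":0},{"slide":[0,0,0],"twist":0,"grip":0}]'
python3 - <<'E'
from h import *
i=get_image("top");save("top2.png",i,cv2.resize(i["frame"][115:245,155:365],None,fx=3.8,fy=3.8,interpolation=cv2.INTER_CUBIC))
E
```

```text
time: 19.55
tcp_pos: [0.4398, 0.2387, 0.0645]
ee_rot: [[-0.995, 0.104, 0.0], [0.104, 0.995, -0.0], [-0.0, -0.0, -1.0]]
contact_force: [-1.3, -1.8, -5.7]
grip_width: 0.0108
gripper_force: 41.8
time: 20.38
tcp_pos: [0.4291, 0.1369, 0.0646]
ee_rot: [[-0.995, 0.102, 0.001], [0.102, 0.995, 0.013], [0.0, 0.013, -1.0]]
contact_force: [-4.1, 31.2, -5.9]
grip_width: 0.0111
gripper_force: 42.6
time: 21.22
tcp_pos: [0.3442, 0.1412, 0.1931]
ee_rot: [[-0.995, 0.103, 0.003], [0.103, 0.995, 0.0], [-0.003, 0.001, -1.0]]
contact_force: [0.8, 0.1, 0.1]
grip_width: 0.0852
gripper_force: 0.0
```

View pics/top2.png

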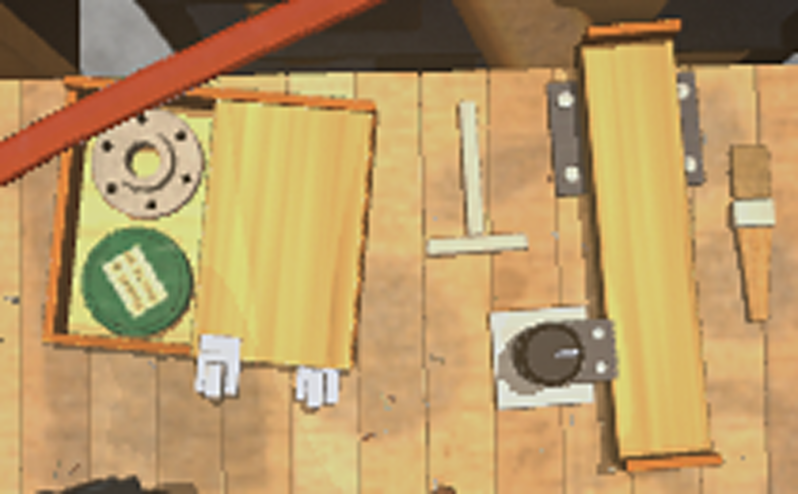

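The left compartment is open. It holds one plate with its disc at crop (148,163) and the tin at (137,281); the knob and rail are undisturbed.

```bash
cat >> h.py <<'E'
C=np.array([.5403,.1421]);ya=np.radians(-5.8);EX=np.array([np.cos(ya),np.sin(ya)]);EY=np.array([-EX[1],EX[0]])
def case(p): d=np.asarray(p)[:2]-C; return np.array([d@EX,d@EY])*1000
ct=lambda u,v:(u/3.8+154.6,v/3.8+114.6)
E
python3 - <<'E'
from h import *
t=get_image("top")
for n,c,z in(("disc",(147.5,163),.019),("boss hole",(149,158),.032),("tin",(137,281),.040)):
    p=onz(t,*ct(*c),z);print(n,p,case(p))
for n,c,z in(("inner left front",(68,335),.006),("divider front",(193,345),.046)):
    p=onz(t,*ct(*c),z);print(n,p,case(p))
print(get_state()["tcp_pos"],t["frame"].shape)
f=t["frame"].astype(int);m=((f[...,1]-f[...,0]>25)&(f[...,1]-f[...,2]>10)).astype(np.uint8);m[:,:165]=0;m[:160]=0;m[220:]=0;m[:,225:]=0
M=cv2.moments(m,True);c=(M['m10']/M['m00'],M['m01']/M['m00']);print("green",M['m00'],c,onz(t,*c,.04))
E
```

```text
disc [0.59102954 0.19175577 0.019     ] [45.4518119  54.52810816]
boss hole [0.59284406 0.18834748 0.032     ] [47.60147732 51.32063146]
tin [0.50331026 0.19605417 0.04      ] [-42.25278374  49.93991459]
inner left front [0.4660602  0.25362452 0.006     ] [-85.12999562 103.45119769]
divider front [0.45693399 0.15539467 0.046     ] [-84.2827453    4.80195185]
[0.34534098 0.14131505 0.19226029] (384, 512, 3)
green 422.0 (190.36729857819904, 188.61137440758293) [0.50314833 0.1968326  0.04      ]
```

```bash

python3 -m inch '[{"slide":[-30,9.2,0],"twist":0,"grip":0.37},{"slide":[-30,9.2,0],"twist":0,"grip":0.37},{"slide":[-30,9.2,0],"twist":0,"grip":0.37},{"slide":[-30,9.2,0],"twist":0,"grip":0.37},{"slide":[-30,9.2,0],"twist":0,"grip":0.37},{"slide":[-30,9.2,0],"twist":0,"grip":0.37},{"slide":[-30,9.2,0],"twist":0,"grip":0.37},{"slide":[-30,9.2,0],"twist":0,"grip":0.37},{"slide":[0,0,0],"twist":0,"grip":0.37},{"slide":[0,0,0],"twist":0,"grip":0.37}]'
python3 -m inch '[{"slide":[0,0,30],"twist":0,"grip":0.37},{"slide":[0,0,30],"twist":0,"grip":0.37},{"slide":[0,0,30],"twist":0,"grip":0.37},{"slide":[0,0,30],"twist":0,"grip":0.37},{"slide":[0,0,30],"twist":0,"grip":0.37},{"slide":[0,0,0],"twist":0,"grip":0.37},{"slide":[0,0,0],"twist":0,"grip":0.37}]'
python3 -c "
from h import *
i=get_image('side');save('side4.png',i,cv2.resize(i['frame'][110:290,130:330],None,fx=3.3,fy=3.3,interpolation=cv2.INTER_CUBIC))"
```

```text
time: 22.15
tcp_pos: [0.5926, 0.1893, 0.1895]
ee_rot: [[-0.994, 0.105, -0.002], [0.105, 0.994, -0.001], [0.002, -0.001, -1.0]]
contact_force: [0.3, 0.1, 0.4]
grip_width: 0.0538
gripper_force: 0.0
time: 22.73
tcp_pos: [0.5893, 0.189, 0.0409]
ee_rot: [[-0.995, 0.104, -0.004], [0.104, 0.995, -0.001], [0.003, -0.002, -1.0]]
contact_force: [-0.0, -0.3, 0.3]
grip_width: 0.0541
gripper_force: 0.0
```

View pics/side4.png

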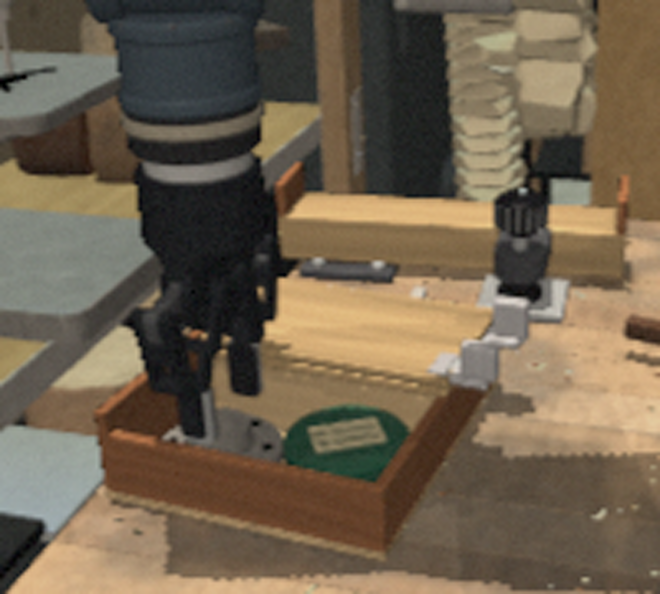

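The side crop shows the open fingers straddling the boss at (210,425), with the tin clear at (345,440).

```bash

python3 -m inch '[{"slide":[0,0,10],"twist":0,"grip":0.37},{"slide":[0,0,6],"twist":0,"grip":0.37},{"slide":[0,0,0],"twist":0,"grip":0.37},{"slide":[0,0,0],"twist":0,"grip":0.37}]'|grep -E "tcp|contact"
python3 -m inch '[{"slide":[0,0,1.5],"twist":0,"grip":0.37},{"slide":[0,0,0],"twist":0,"grip":0.37}]'|grep -E "tcp|contact"
python3 -m inch '[{"slide":[0,0,1],"twist":0,"grip":0.37},{"slide":[0,0,0],"twist":0,"grip":0.37}]'|grep -E "tcp|contact"
python3 -m inch '[{"slide":[0,0,1],"twist":0,"grip":0.37},{"slide":[0,0,0],"twist":0,"grip":0.37}]'|grep -E "tcp|contact"
```

```text
tcp_pos: [0.591, 0.1898, 0.0262]
contact_force: [0.1, 1.1, -0.3]
tcp_pos: [0.5912, 0.1898, 0.0246]
contact_force: [0.3, 0.0, 0.1]
tcp_pos: [0.591, 0.1898, 0.0234]
contact_force: [-0.3, -0.1, -0.2]
tcp_pos: [0.5911, 0.1898, 0.0227]
contact_force: [-0.7, -0.1, 4.0]
```

```bash

python3 -m inch '[{"slide":[0,0,-2.5],"twist":0,"grip":0.37},{"slide":[0,0,0],"twist":0,"grip":1},{"slide":[0,0,0],"twist":0,"grip":1},{"slide":[0,0,0],"twist":0,"grip":1},{"slide":[0,0,0],"twist":0,"grip":1},{"slide":[0,0,0],"twist":0,"grip":1}]' 80
python3 -m inch '[{"slide":[0,0,-3],"twist":0,"grip":1},{"slide":[0,0,-5],"twist":0,"grip":1},{"slide":[0,0,-10],"twist":0,"grip":1},{"slide":[0,0,-20],"twist":0,"grip":1},{"slide":[0,0,-20],"twist":0,"grip":1},{"slide":[0,0,-20],"twist":0,"grip":1},{"slide":[0,0,-20],"twist":0,"grip":1},{"slide":[0,0,-20],"twist":0,"grip":1},{"slide":[0,0,0],"twist":0,"grip":1},{"slide":[0,0,0],"twist":0,"grip":1}]'
python3 -c "
from h import *
i=get_image('side');save('side5.png',i,cv2.resize(i['frame'][90:270,130:330],None,fx=3,fy=3,interpolation=cv2.INTER_CUBIC))"
```

```text
time: 24.12
tcp_pos: [0.5914, 0.1903, 0.0261]
ee_rot: [[-0.995, 0.103, 0.001], [0.103, 0.995, 0.001], [-0.001, 0.001, -1.0]]
contact_force: [-2.3, 0.9, 10.1]
grip_width: 0.0399
gripper_force: 80.5
time: 24.95
tcp_pos: [0.5915, 0.1899, 0.1437]
ee_rot: [[-0.995, 0.104, 0.002], [0.104, 0.995, 0.0], [-0.002, 0.001, -1.0]]
contact_force: [-0.3, 0.3, -4.5]
grip_width: 0.0394
gripper_force: 81.1
```

View pics/side5.png

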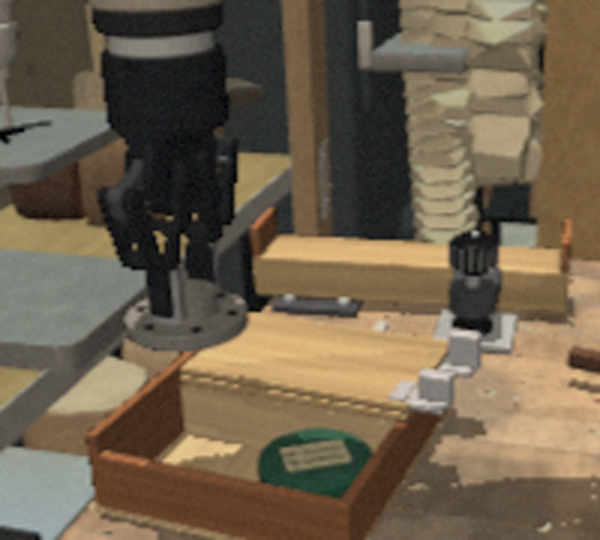

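The plate hangs level in the grip at crop (187,313). I'll measure its centre relative to the TCP.

```bash
python3 - <<'E'
from h import *
s=get_image("side")
p=onz(s,187/3+129.7,313/3+89.7,.1366);print(p, P(s,[.5915,.19,.1366]), (187/3+129.7,313/3+89.7))
f=s["frame"][180:212,165:216].astype(int)
for r in range(0,32,2): print(180+r, f[r,::2].mean(1).astype(int))
E
```

```text
[0.58957252 0.1925016  0.1366    ] [191.66927063 193.45205696] (192.03333333333333, 194.03333333333333)
180 [129 128 129 118 110 111  16  22  24  13  20  26  54  69  20  20  23  22
  35  57  44  46  46  20  22 110]
182 [126 131 123 123 123 127 126  78  27  22  19  85  90  60  22  23  22  25
  31  64  44  45  42  24   9  89]
184 [127 122 127 124 123 126 132  82  25  25  26  79  93  70  81  77  74  67
  33  62  42  42  40  30  22  83]
186 [126 123 124 123 125 124  92  47  30  32  27  62  97  77  86  85  76  83
  80  57  47  43  45  28  18  81]
188 [123 122 127 124 124  81  56  42  27  28  29  51 101  66  90  85  83  78
  74  48  53  67  50  31  21  28]
190 [127 128 124 122  68  57  59 101  30  29  21  33 100  67  87  82  83  76
  63  65  76  83 118  90  18  23]
192 [123 126 115  66  58 106 121 116  27  26  32  19 107  64  85  86  83  74
  64  74  83  87  83  90  17  28]
194 [127 103  63  60 105 139 106  85  28  23  21  14 105  66  87  87  84  74
  69  73  78  47  59  83 119 145]
196 [ 97  62  59  56 144 145  90  83  91  87  60  50 109  67  86  88  83  79
  80  82  85  75  80  74 138 165]
198 [ 61  60  59  55 141 105  81  75  75  92  97 102 103  89  90  86  85  83
  81  81  84  86  72  58 131 159]
200 [ 60  61  59  74  93  86  78  45  63  83  81  83  81  83  80  24  50  79
  82  89  81  76  64  85 169 170]
202 [ 60  62  77  89  91  84  89  85  91  85  86  87  85  88  88  91  90  86
  80  77  75  71  93 169 174 173]
204 [ 60  74  75 109 123  71  86  85  88  94  91  92  94  95  90  82  83  85
  84  77  98 153 175 171 171 173]
206 [ 78  69  32 104 126 124 116  73  88  92  89  94  88  92  87  83  78 104
 136 162 176 175 178 180 179 178]
208 [102  61   9 104 122 116 121 121 124 110 110 118  99 112  93 146 180 187
 183 186 181 179 177 175 177 174]
210 [164 166 152 142 123 114 115 117 118 118 119 105 112  91 164 172 173 176
 172 173 175 175 180 183 179 182]
```

```bash

python3 -m inch '[{"slide":[0,0,12],"twist":0,"grip":1},{"slide":[-4.35,-24.7,12],"twist":0,"grip":1},{"slide":[-4.35,-24.7,0],"twist":0,"grip":1},{"slide":[-4.35,-24.7,0],"twist":0,"grip":1},{"slide":[-4.35,-24.7,0],"twist":0,"grip":1},{"slide":[-4.35,-24.7,0],"twist":0,"grip":1},{"slide":[-4.35,-24.7,0],"twist":0,"grip":1},{"slide":[-4.35,-24.7,0],"twist":0,"grip":1}]'
python3 -m inch '[{"slide":[-4.35,-24.7,0],"twist":0,"grip":1},{"slide":[-4.35,-24.7,0],"twist":0,"grip":1},{"slide":[-4.35,-24.7,0],"twist":0,"grip":1},{"slide":[-4.35,-24.7,0],"twist":0,"grip":1},{"slide":[-4.35,-24.7,0],"twist":0,"grip":1},{"slide":[-4.35,-24.7,0],"twist":0,"grip":1},{"slide":[-4.35,-24.7,0],"twist":0,"grip":1},{"slide":[0,0,0],"twist":0,"grip":1},{"slide":[0,0,0],"twist":0,"grip":1},{"slide":[0,0,0],"twist":0,"grip":1}]'
```

```text
time: 25.72
tcp_pos: [0.6023, 0.0134, 0.1171]
ee_rot: [[-0.995, 0.104, -0.003], [0.104, 0.995, -0.0], [0.003, -0.0, -1.0]]
contact_force: [0.3, 0.2, -3.5]
grip_width: 0.04
gripper_force: 81.3
time: 26.55
tcp_pos: [0.6149, -0.1601, 0.1175]
ee_rot: [[-0.995, 0.104, -0.002], [0.104, 0.995, 0.001], [0.002, 0.001, -1.0]]
contact_force: [0.7, 0.0, -3.2]
grip_width: 0.0397
gripper_force: 81.4
```

```bash

python3 -m inch '[{"slide":[-1,0,15],"twist":0,"grip":1},{"slide":[0,0,15],"twist":0,"grip":1},{"slide":[0,0,12],"twist":0,"grip":1},{"slide":[0,0,0],"twist":0,"grip":1},{"slide":[0,0,0],"twist":0,"grip":1}]'|grep -E "tcp|contact|rot"
python3 -m inch '[{"slide":[0,0,1.5],"twist":0,"grip":1},{"slide":[0,0,0],"twist":0,"grip":1}]'|grep -E "tcp|contact"
python3 -m inch '[{"slide":[0,0,1.5],"twist":0,"grip":1},{"slide":[0,0,0],"twist":0,"grip":1}]'|grep -E "tcp|contact"
python3 -m inch '[{"slide":[0,0,1],"twist":0,"grip":1},{"slide":[0,0,0],"twist":0,"grip":1}]'|grep -E "tcp|contact"
python3 -m inch '[{"slide":[0,0,1],"twist":0,"grip":1},{"slide":[0,0,0],"twist":0,"grip":1}]'|grep -E "tcp|contact"
```

```text
tcp_pos: [0.616, -0.1594, 0.0761]
ee_rot: [[-0.995, 0.102, -0.002], [0.102, 0.995, 0.001], [0.002, 0.0, -1.0]]
contact_force: [0.7, 0.2, -3.3]
tcp_pos: [0.6172, -0.1602, 0.0761]
contact_force: [0.3, 0.3, -3.7]
tcp_pos: [0.617, -0.1606, 0.0743]
contact_force: [-0.6, 0.4, -2.9]
tcp_pos: [0.6167, -0.1607, 0.073]
contact_force: [-0.2, 0.1, -3.6]
tcp_pos: [0.6166, -0.1606, 0.0718]
contact_force: [-0.5, 0.5, -3.6]
```

```bash

python3 -m inch '[{"slide":[0,0,1],"twist":0,"grip":1},{"slide":[0,0,0],"twist":0,"grip":1}]'|grep -E "tcp|contact"
python3 -m inch '[{"slide":[0,0,0.7],"twist":0,"grip":1},{"slide":[0,0,0],"twist":0,"grip":1}]'|grep -E "tcp|contact"
python3 -m inch '[{"slide":[0,0,0],"twist":0,"grip":0.5},{"slide":[0,0,0],"twist":0,"grip":0.4},{"slide":[0,0,0],"twist":0,"grip":0.4},{"slide":[0,0,0],"twist":0,"grip":0.35},{"slide":[0,0,-8],"twist":0,"grip":0.35},{"slide":[0,0,-20],"twist":0,"grip":0.35},{"slide":[0,0,-35],"twist":0,"grip":0.35},{"slide":[0,0,-30],"twist":0,"grip":0.35},{"slide":[0,0,0],"twist":0,"grip":0.4},{"slide":[0,0,0],"twist":0,"grip":0.5}]'|grep -E "tcp|contact|width"
```

```text
tcp_pos: [0.6166, -0.1606, 0.0707]
contact_force: [0.2, -0.5, -4.4]
tcp_pos: [0.6167, -0.1606, 0.0702]
contact_force: [-0.4, -0.4, -2.8]
tcp_pos: [0.618, -0.1609, 0.1661]
contact_force: [-0.2, 0.4, -0.3]
grip_width: 0.0429
```

```bash

python3 -m inch '[{"slide":[21.8,27.7,0],"twist":0,"grip":0.5},{"slide":[21.8,27.7,0],"twist":0,"grip":0.5},{"slide":[21.8,27.7,0],"twist":0,"grip":0.5},{"slide":[21.8,27.7,0],"twist":0,"grip":0.5},{"slide":[21.8,27.7,0],"twist":0,"grip":0.5},{"slide":[21.8,27.7,0],"twist":0,"grip":0.5},{"slide":[21.8,27.7,0],"twist":0,"grip":0.5},{"slide":[21.8,27.7,0],"twist":0,"grip":0.5},{"slide":[21.8,27.7,0],"twist":0,"grip":0.5},{"slide":[21.8,27.7,0],"twist":0,"grip":0.5}]'>/dev/null
python3 -m inch '[{"slide":[0,0,0],"twist":0,"grip":0.5},{"slide":[0,0,0],"twist":0,"grip":0.5},{"slide":[0,0,0],"twist":0,"grip":0.5}]'
python3 - <<'E'
from h import *
t=get_image("top");save("top3.png",t,cv2.resize(t["frame"][115:245,155:365],None,fx=3.8,fy=3.8,interpolation=cv2.INTER_CUBIC))
E
```

```text
time: 29.88
tcp_pos: [0.4284, 0.1375, 0.1628]
ee_rot: [[-0.995, 0.103, -0.0], [0.103, 0.995, -0.001], [0.0, -0.001, -1.0]]
contact_force: [0.1, -0.2, 0.6]
grip_width: 0.0427
gripper_force: 0.0
```

View pics/top3.png

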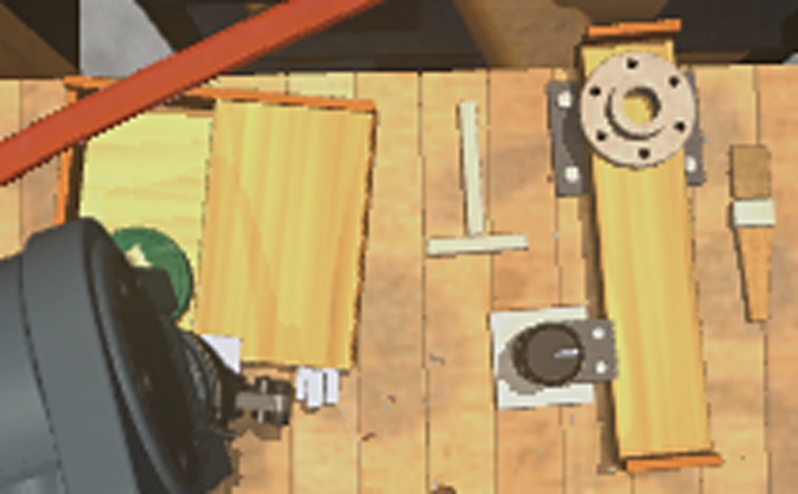

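The first plate is centred on the rail at crop (638,110), and the tin is alone in the left compartment. I'll shut the left lid.

```bash

python3 -m inch '[{"slide":[0,0,25],"twist":0,"grip":0.5},{"slide":[0,0,25],"twist":0,"grip":0.5},{"slide":[0,0,25],"twist":0,"grip":0.5},{"slide":[0,0,24],"twist":0,"grip":0.5},{"slide":[0,0,0],"twist":0,"grip":1},{"slide":[0,0,0],"twist":0,"grip":1},{"slide":[0,0,0],"twist":0,"grip":1},{"slide":[0,0,0],"twist":0,"grip":1}]' 40
python3 -m inch '[{"slide":[0,5,0],"twist":0,"grip":1},{"slide":[0,12,0],"twist":0,"grip":1},{"slide":[0,15,0],"twist":0,"grip":1},{"slide":[0,15,0],"twist":0,"grip":1},{"slide":[0,15,0],"twist":0,"grip":1},{"slide":[0,15,0],"twist":0,"grip":1},{"slide":[0,14,0],"twist":0,"grip":1},{"slide":[0,9,0],"twist":0,"grip":1},{"slide":[0,2,0],"twist":0,"grip":1},{"slide":[0,0,0],"twist":0,"grip":1}]'
```

```text
time: 30.6
tcp_pos: [0.429, 0.1374, 0.0647]
ee_rot: [[-0.995, 0.104, 0.0], [0.104, 0.995, 0.0], [-0.0, 0.0, -1.0]]
contact_force: [1.3, 0.6, -12.0]
grip_width: 0.0115
gripper_force: 41.7
time: 31.43
tcp_pos: [0.4399, 0.2402, 0.0647]
ee_rot: [[-0.995, 0.103, 0.001], [0.103, 0.995, 0.001], [-0.001, 0.001, -1.0]]
contact_force: [3.2, 0.8, -4.8]
grip_width: 0.011
gripper_force: 42.7
```

```bash

python3 -m inch '[{"slide":[0,1,0],"twist":0,"grip":1},{"slide":[0,1,0],"twist":0,"grip":1},{"slide":[0,0,0],"twist":0,"grip":1}]'|grep -E "tcp|contact"
python3 -m inch '[{"slide":[0,1,0],"twist":0,"grip":1},{"slide":[0,0,0],"twist":0,"grip":1}]'|grep -E "tcp|contact"
python3 -m inch '[{"slide":[0,1,0],"twist":0,"grip":1},{"slide":[0,0,0],"twist":0,"grip":1}]'|grep -E "tcp|contact"
```

```text
tcp_pos: [0.4399, 0.2406, 0.0646]
contact_force: [3.9, -1.4, -2.1]
tcp_pos: [0.44, 0.2416, 0.0646]
contact_force: [5.0, -2.7, -1.5]
tcp_pos: [0.4401, 0.2427, 0.0646]
contact_force: [4.1, -2.1, -0.1]
```

```bash

python3 -m inch '[{"slide":[0,1,0],"twist":0,"grip":1},{"slide":[0,0,0],"twist":0,"grip":1}]'|grep -E "tcp|contact"
python3 -m inch '[{"slide":[0,1,0],"twist":0,"grip":1},{"slide":[0,0,0],"twist":0,"grip":1}]'|grep -E "tcp|contact"
python3 -m inch '[{"slide":[0,1,0],"twist":0,"grip":1},{"slide":[0,0,0],"twist":0,"grip":1}]'|grep -E "tcp|contact"
```

```text
tcp_pos: [0.4402, 0.2438, 0.0646]
contact_force: [5.2, -0.9, -0.4]
tcp_pos: [0.4402, 0.2439, 0.0646]
contact_force: [6.0, -7.3, 2.3]
tcp_pos: [0.4402, 0.244, 0.0645]
contact_force: [4.8, -10.6, 4.1]
```

```bash

python3 -m inch '[{"slide":[0,0,0],"twist":0,"grip":0.5},{"slide":[0,0,0],"twist":0,"grip":0.5},{"slide":[0,0,-25],"twist":0,"grip":0.5},{"slide":[0,0,-25],"twist":0,"grip":0.5},{"slide":[0,-35.8,0],"twist":0,"grip":0.5},{"slide":[0,-35.8,0],"twist":0,"grip":0.5},{"slide":[0,-35.8,0],"twist":0,"grip":0.5},{"slide":[0,-35.8,0],"twist":0,"grip":0.5},{"slide":[0,-35.8,0],"twist":0,"grip":0.5},{"slide":[0,0,0],"twist":0,"grip":0.5}]'>/dev/null
python3 -m inch '[{"slide":[0,0,0],"twist":0,"grip":0.5},{"slide":[0,0,25],"twist":0,"grip":0.5},{"slide":[0,0,25],"twist":0,"grip":0.5},{"slide":[0,0,0],"twist":0,"grip":0.5},{"slide":[0,0,0],"twist":0,"grip":1},{"slide":[0,0,0],"twist":0,"grip":1},{"slide":[0,0,0],"twist":0,"grip":1},{"slide":[0,0,0],"twist":0,"grip":1}]'
python3 -m inch '[{"slide":[0,5,0],"twist":0,"grip":1},{"slide":[0,12,0],"twist":0,"grip":1},{"slide":[0,15,0],"twist":0,"grip":1},{"slide":[0,15,0],"twist":0,"grip":1},{"slide":[0,15,0],"twist":0,"grip":1},{"slide":[0,15,0],"twist":0,"grip":1},{"slide":[0,12,0],"twist":0,"grip":1},{"slide":[0,6,0],"twist":0,"grip":1},{"slide":[0,2,0],"twist":0,"grip":1},{"slide":[0,0,0],"twist":0,"grip":1}]'
```

```text
time: 34.02
tcp_pos: [0.422, 0.0686, 0.0653]
ee_rot: [[-0.995, 0.103, 0.001], [0.103, 0.995, 0.001], [-0.001, 0.001, -1.0]]
contact_force: [-0.6, 2.2, 4.0]
grip_width: 0.0112
gripper_force: 42.2
time: 34.85
tcp_pos: [0.4323, 0.1656, 0.0653]
ee_rot: [[-0.995, 0.103, 0.002], [0.103, 0.995, 0.001], [-0.002, 0.001, -1.0]]
contact_force: [-0.5, 1.8, 4.9]
grip_width: 0.0112
gripper_force: 42.4
```

```bash

python3 -m inch '[{"slide":[0,2,0],"twist":0,"grip":1},{"slide":[0,2,0],"twist":0,"grip":1},{"slide":[0,0,0],"twist":0,"grip":1}]'|grep -E "tcp|contact"
python3 -m inch '[{"slide":[0,1.5,0],"twist":0,"grip":1},{"slide":[0,0,0],"twist":0,"grip":1}]'|grep -E "tcp|contact"
python3 -m inch '[{"slide":[0,1.5,0],"twist":0,"grip":1},{"slide":[0,0,0],"twist":0,"grip":1}]'|grep -E "tcp|contact"
python3 -m inch '[{"slide":[0,1,0],"twist":0,"grip":1},{"slide":[0,0,0],"twist":0,"grip":1}]'|grep -E "tcp|contact"
python3 -m inch '[{"slide":[0,1,0],"twist":0,"grip":1},{"slide":[0,0,0],"twist":0,"grip":1}]'|grep -E "tcp|contact"
```

```text
tcp_pos: [0.4326, 0.1689, 0.0653]
contact_force: [-0.9, 0.2, 6.6]
tcp_pos: [0.4328, 0.1703, 0.0653]
contact_force: [-1.2, 0.2, 5.4]
tcp_pos: [0.4329, 0.1717, 0.0653]
contact_force: [-0.6, -1.6, 5.8]
tcp_pos: [0.433, 0.1723, 0.0653]
contact_force: [-0.8, -3.9, 6.4]
tcp_pos: [0.4329, 0.1724, 0.0653]
contact_force: [-0.3, -9.1, 8.8]
```

```bash

python3 -m inch '[{"slide":[0,0,0],"twist":0,"grip":0.5},{"slide":[0,0,0],"twist":0,"grip":0.5},{"slide":[0,0,-30],"twist":0,"grip":0.5},{"slide":[0,0,-35],"twist":0,"grip":0.5},{"slide":[30,0,-30],"twist":0,"grip":0.37},{"slide":[30,0,-30],"twist":0,"grip":0.37},{"slide":[30,0,0],"twist":0,"grip":0.37},{"slide":[0,0,0],"twist":0,"grip":0.37},{"slide":[0,0,0],"twist":0,"grip":0.37}]'|grep tcp
python3 - <<'E'
from h import *
t=get_image("top");save("top4.png",t,cv2.resize(t["frame"][115:245,155:365],None,fx=3.8,fy=3.8,interpolation=cv2.INTER_CUBIC))
E
```

```text
tcp_pos: [0.3432, 0.183, 0.189]
```

View pics/top4.png

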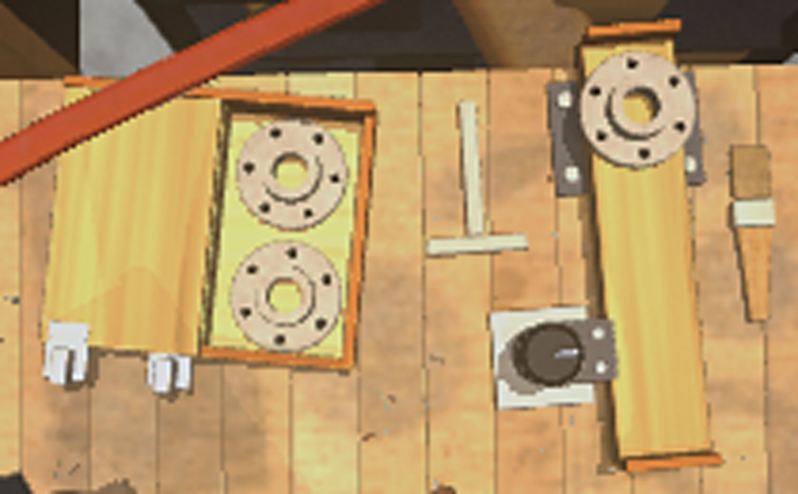

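The right compartment holds two plates, with discs at crop (292,175) and (286,296). The left lid is fully shut.

```bash
python3 - <<'E'
from h import *
t=get_image("top")
for n,c,z in(("rear disc",(292,175),.019),("rear hole",(291,173),.028),("front disc",(286,296),.019),("front hole",(286,296),.028)):
    p=onz(t,*ct(*c),z);print(n,p,case(p))
p0=get_state()["tcp_pos"];print(p0,case(p0))
E
```

```text
rear disc [0.58037963 0.08575613 0.019     ] [ 45.56835126 -52.00512849]
rear hole [0.58069074 0.08580416 0.028     ] [ 45.87301837 -51.9259033 ]
front disc [0.49180499 0.09115608 0.019     ] [-43.09854725 -55.58385267]
front hole [0.49142094 0.09044723 0.028     ] [-43.40899682 -56.32787706]
[0.34441985 0.18290133 0.18819427] [-199.00061136   20.79753147]
```

```bash

python3 -m inch '[{"slide":[-30.6,-9.1,0],"twist":0,"grip":0.37},{"slide":[-30.6,-9.1,0],"twist":0,"grip":0.37},{"slide":[-30.6,-9.1,0],"twist":0,"grip":0.37},{"slide":[-30.6,-9.1,0],"twist":0,"grip":0.37},{"slide":[-30.6,-9.1,0],"twist":0,"grip":0.37},{"slide":[-30.6,-9.1,0],"twist":0,"grip":0.37},{"slide":[-30.6,-9.1,0],"twist":0,"grip":0.37},{"slide":[-30.6,-9.1,0],"twist":0,"grip":0.37},{"slide":[0,0,0],"twist":0,"grip":0.37},{"slide":[0,0,0],"twist":0,"grip":0.37}]'
python3 -m inch '[{"slide":[0,0,30],"twist":0,"grip":0.37},{"slide":[0,0,30],"twist":0,"grip":0.37},{"slide":[0,0,30],"twist":0,"grip":0.37},{"slide":[0,0,30],"twist":0,"grip":0.37},{"slide":[0,0,25],"twist":0,"grip":0.37},{"slide":[0,0,8],"twist":0,"grip":0.37},{"slide":[0,0,0],"twist":0,"grip":0.37},{"slide":[0,0,0],"twist":0,"grip":0.37},{"slide":[0,0,0],"twist":0,"grip":0.37}]'
```

```text
time: 37.45
tcp_pos: [0.5813, 0.0835, 0.1861]
ee_rot: [[-0.994, 0.106, -0.002], [0.106, 0.994, -0.0], [0.002, -0.001, -1.0]]
contact_force: [-1.4, 0.3, -0.6]
grip_width: 0.0538
gripper_force: 0.0
time: 38.2
tcp_pos: [0.5808, 0.085, 0.0367]
ee_rot: [[-0.995, 0.103, 0.002], [0.103, 0.995, 0.0], [-0.002, 0.0, -1.0]]
contact_force: [0.5, -0.2, -0.4]
grip_width: 0.0536
gripper_force: 0.0
```

```bash

python3 -m inch '[{"slide":[0,0,6],"twist":0,"grip":0.37},{"slide":[0,0,3.5],"twist":0,"grip":0.37},{"slide":[0,0,0],"twist":0,"grip":0.37},{"slide":[0,0,0],"twist":0,"grip":0.37}]'|grep -E "tcp|cont"
python3 -m inch '[{"slide":[0,0,0],"twist":0,"grip":1},{"slide":[0,0,0],"twist":0,"grip":1},{"slide":[0,0,0],"twist":0,"grip":1},{"slide":[0,0,0],"twist":0,"grip":1},{"slide":[0,0,0],"twist":0,"grip":1}]' 80
python3 -m inch '[{"slide":[0,0,-3],"twist":0,"grip":1},{"slide":[0,0,-5],"twist":0,"grip":1},{"slide":[0,0,-10],"twist":0,"grip":1},{"slide":[0,0,-20],"twist":0,"grip":1},{"slide":[0,0,-20],"twist":0,"grip":1},{"slide":[0,0,-20],"twist":0,"grip":1},{"slide":[0,0,-16],"twist":0,"grip":1},{"slide":[0,0,0],"twist":0,"grip":1},{"slide":[0,0,0],"twist":0,"grip":1}]'
```

```text
tcp_pos: [0.5798, 0.0847, 0.0257]
contact_force: [0.8, -0.4, -1.0]
time: 38.95
tcp_pos: [0.58, 0.085, 0.0266]
ee_rot: [[-0.995, 0.104, 0.001], [0.104, 0.995, 0.001], [-0.001, 0.001, -1.0]]
contact_force: [-1.9, -0.1, 7.2]
grip_width: 0.0404
gripper_force: 80.6
time: 39.7
tcp_pos: [0.5803, 0.0848, 0.1204]
ee_rot: [[-0.995, 0.104, 0.002], [0.104, 0.995, 0.0], [-0.002, 0.0, -1.0]]
contact_force: [0.0, -0.1, -4.6]
grip_width: 0.0399
gripper_force: 81.3
```

```bash

python3 -m inch '[{"slide":[3.44,-25.55,0],"twist":0,"grip":1},{"slide":[3.44,-25.55,0],"twist":0,"grip":1},{"slide":[3.44,-25.55,0],"twist":0,"grip":1},{"slide":[3.44,-25.55,0],"twist":0,"grip":1},{"slide":[3.44,-25.55,0],"twist":0,"grip":1},{"slide":[3.44,-25.55,0],"twist":0,"grip":1},{"slide":[3.44,-25.55,0],"twist":0,"grip":1},{"slide":[3.44,-25.55,0],"twist":0,"grip":1},{"slide":[3.44,-25.55,0],"twist":0,"grip":1},{"slide":[3.44,-25.55,0],"twist":0,"grip":1}]'|grep -E "contact|width|_force"
python3 -m inch '[{"slide":[0,0,0],"twist":0,"grip":1},{"slide":[0,0,0],"twist":0,"grip":1},{"slide":[0,0,0],"twist":0,"grip":1},{"slide":[0,0,15],"twist":0,"grip":1},{"slide":[0,0,15],"twist":0,"grip":1},{"slide":[0,0,14],"twist":0,"grip":1},{"slide":[0,0,0],"twist":0,"grip":1},{"slide":[0,0,0],"twist":0,"grip":1},{"slide":[0,0,0],"twist":0,"grip":1}]'
```

```text
contact_force: [0.2, 0.5, -4.1]
grip_width: 0.04
gripper_force: 81.5
time: 41.28
tcp_pos: [0.5195, -0.1652, 0.0761]
ee_rot: [[-0.995, 0.103, 0.0], [0.103, 0.995, -0.0], [-0.0, -0.0, -1.0]]
contact_force: [0.2, -0.9, -5.1]
grip_width: 0.0401
gripper_force: 81.8
```

```bash

python3 -m inch '[{"slide":[0,0,2],"twist":0,"grip":1},{"slide":[0,0,2],"twist":0,"grip":1},{"slide":[0,0,0],"twist":0,"grip":1}]'|grep -E "tcp|contact"
python3 -m inch '[{"slide":[0,0,0.7],"twist":0,"grip":1},{"slide":[0,0,0],"twist":0,"grip":1}]'|grep -E "tcp|contact"
python3 -m inch '[{"slide":[0,0,0.7],"twist":0,"grip":1},{"slide":[0,0,0],"twist":0,"grip":1}]'|grep -E "tcp|contact"
```

```text
tcp_pos: [0.5193, -0.1658, 0.0718]
contact_force: [-0.9, -0.4, -4.4]
tcp_pos: [0.5192, -0.1659, 0.071]
contact_force: [-0.1, -0.8, -4.1]
tcp_pos: [0.5192, -0.1659, 0.0706]
contact_force: [-1.6, -0.6, 0.6]
```

```bash

python3 -m inch '[{"slide":[0,0,0],"twist":0,"grip":0.5},{"slide":[0,0,0],"twist":0,"grip":0.4},{"slide":[0,0,0],"twist":0,"grip":0.4},{"slide":[0,0,0],"twist":0,"grip":0.37},{"slide":[0,0,-8],"twist":0,"grip":0.37},{"slide":[0,0,-20],"twist":0,"grip":0.37},{"slide":[0,0,-35],"twist":0,"grip":0.37},{"slide":[0,0,-32],"twist":0,"grip":0.37}]'>/dev/null
python3 -m inch '[{"slide":[5.34,25.26,0],"twist":0,"grip":0.37},{"slide":[5.34,25.26,0],"twist":0,"grip":0.37},{"slide":[5.34,25.26,0],"twist":0,"grip":0.37},{"slide":[5.34,25.26,0],"twist":0,"grip":0.37},{"slide":[5.34,25.26,0],"twist":0,"grip":0.37},{"slide":[5.34,25.26,0],"twist":0,"grip":0.37},{"slide":[5.34,25.26,0],"twist":0,"grip":0.37},{"slide":[5.34,25.26,0],"twist":0,"grip":0.37},{"slide":[5.34,25.26,0],"twist":0,"grip":0.37},{"slide":[5.34,25.26,0],"twist":0,"grip":0.37}]'>/dev/null
python3 -m inch '[{"slide":[0,0,0],"twist":0,"grip":0.37},{"slide":[0,0,0],"twist":0,"grip":0.37},{"slide":[0,0,25],"twist":0,"grip":0.37},{"slide":[0,0,25],"twist":0,"grip":0.37},{"slide":[0,0,25],"twist":0,"grip":0.37},{"slide":[0,0,25],"twist":0,"grip":0.37},{"slide":[0,0,20],"twist":0,"grip":0.37},{"slide":[0,0,0],"twist":0,"grip":0.37},{"slide":[0,0,0],"twist":0,"grip":0.37},{"slide":[0,0,0],"twist":0,"grip":0.37}]'
```

```text
time: 44.2
tcp_pos: [0.493, 0.0905, 0.0464]
ee_rot: [[-0.995, 0.104, 0.001], [0.104, 0.995, 0.0], [-0.001, 0.0, -1.0]]
contact_force: [-0.3, 0.3, 0.2]
grip_width: 0.0542
gripper_force: 0.0
```

```bash

python3 -m inch '[{"slide":[1,0,8],"twist":0,"grip":0.37},{"slide":[0,0,8],"twist":0,"grip":0.37},{"slide":[0,0,4],"twist":0,"grip":0.37},{"slide":[0,0,0],"twist":0,"grip":0.37},{"slide":[0,0,0],"twist":0,"grip":0.37}]'|grep -E "tcp|cont"
python3 -m inch '[{"slide":[0,0,0],"twist":0,"grip":1},{"slide":[0,0,0],"twist":0,"grip":1},{"slide":[0,0,0],"twist":0,"grip":1},{"slide":[0,0,0],"twist":0,"grip":1},{"slide":[0,0,0],"twist":0,"grip":1}]' 80
python3 -m inch '[{"slide":[0,0,-3],"twist":0,"grip":1},{"slide":[0,0,-5],"twist":0,"grip":1},{"slide":[0,0,-10],"twist":0,"grip":1},{"slide":[0,0,-20],"twist":0,"grip":1},{"slide":[0,0,-20],"twist":0,"grip":1},{"slide":[0,0,-20],"twist":0,"grip":1},{"slide":[0,0,-28],"twist":0,"grip":1},{"slide":[0,0,0],"twist":0,"grip":1},{"slide":[0,0,0],"twist":0,"grip":1}]'
```

```text
tcp_pos: [0.491, 0.0911, 0.025]
contact_force: [-0.3, -0.3, -0.0]
time: 45.03
tcp_pos: [0.4913, 0.0913, 0.026]
ee_rot: [[-0.995, 0.103, 0.001], [0.103, 0.995, 0.0], [-0.001, 0.0, -1.0]]
contact_force: [-2.8, 0.5, 7.3]
grip_width: 0.04
gripper_force: 80.6
time: 45.78
tcp_pos: [0.492, 0.0912, 0.1324]
ee_rot: [[-0.995, 0.104, 0.003], [0.104, 0.995, 0.0], [-0.003, 0.001, -1.0]]
contact_force: [0.8, 0.8, -4.4]
grip_width: 0.04
gripper_force: 82.0
```

```bash

python3 -m inch '[{"slide":[-6.42,-25.6,0],"twist":0,"grip":1},{"slide":[-6.42,-25.6,0],"twist":0,"grip":1},{"slide":[-6.42,-25.6,0],"twist":0,"grip":1},{"slide":[-6.42,-25.6,0],"twist":0,"grip":1},{"slide":[-6.42,-25.6,0],"twist":0,"grip":1},{"slide":[-6.42,-25.6,0],"twist":0,"grip":1},{"slide":[-6.42,-25.6,0],"twist":0,"grip":1},{"slide":[-6.42,-25.6,0],"twist":0,"grip":1},{"slide":[-6.42,-25.6,0],"twist":0,"grip":1},{"slide":[-6.42,-25.6,0],"twist":0,"grip":1}]'|grep -E "contact|width|_force"
python3 -m inch '[{"slide":[21.2,-2.5,0],"twist":0,"grip":1},{"slide":[21.2,-2.5,0],"twist":0,"grip":1},{"slide":[21.2,-2.5,0],"twist":0,"grip":1},{"slide":[21.2,-2.5,0],"twist":0,"grip":1},{"slide":[21.2,-2.5,0],"twist":0,"grip":1},{"slide":[0,0,0],"twist":0,"grip":1},{"slide":[0,0,0],"twist":0,"grip":1},{"slide":[0,0,0],"twist":0,"grip":1}]'
```

```text
contact_force: [0.1, 0.4, -3.9]
grip_width: 0.04
gripper_force: 82.2
time: 47.28
tcp_pos: [0.422, -0.1717, 0.1306]
ee_rot: [[-0.995, 0.104, -0.0], [0.104, 0.995, 0.0], [0.0, 0.0, -1.0]]
contact_force: [-0.0, -0.1, -4.9]
grip_width: 0.0398
gripper_force: 82.4
```

```bash

python3 -m inch '[{"slide":[-1,0,15],"twist":0,"grip":1},{"slide":[0,0,15],"twist":0,"grip":1},{"slide":[0,0,15],"twist":0,"grip":1},{"slide":[0,0,9],"twist":0,"grip":1},{"slide":[0,0,0],"twist":0,"grip":1},{"slide":[0,0,0],"twist":0,"grip":1},{"slide":[0,0,3],"twist":0,"grip":1},{"slide":[0,0,0],"twist":0,"grip":1},{"slide":[0,0,0],"twist":0,"grip":1}]'|grep -E "tcp|contact|width"
python3 -m inch '[{"slide":[0,0,1],"twist":0,"grip":1},{"slide":[0,0,0],"twist":0,"grip":1}]'|grep -E "tcp|contact"
python3 -m inch '[{"slide":[0,0,1],"twist":0,"grip":1},{"slide":[0,0,0],"twist":0,"grip":1}]'|grep -E "tcp|contact"
python3 -m inch '[{"slide":[0,0,0.7],"twist":0,"grip":1},{"slide":[0,0,0],"twist":0,"grip":1}]'|grep -E "tcp|contact"
```

```text
tcp_pos: [0.4232, -0.1719, 0.0747]
contact_force: [-0.3, -0.0, -3.6]
grip_width: 0.0399
tcp_pos: [0.423, -0.1718, 0.0735]
contact_force: [-0.3, 0.2, -3.6]
tcp_pos: [0.4227, -0.1717, 0.0722]
contact_force: [-0.2, 0.5, -4.0]
tcp_pos: [0.4227, -0.1717, 0.0715]
contact_force: [-0.2, -1.0, -3.5]
```

```bash

python3 -m inch '[{"slide":[0,0,0.8],"twist":0,"grip":1},{"slide":[0,0,0],"twist":0,"grip":1}]'|grep -E "tcp|contact"
python3 -m inch '[{"slide":[0,0,0.7],"twist":0,"grip":1},{"slide":[0,0,0],"twist":0,"grip":1}]'|grep -E "tcp|contact"
python3 -m inch '[{"slide":[0,0,0],"twist":0,"grip":0.5},{"slide":[0,0,0],"twist":0,"grip":0.4},{"slide":[0,0,0],"twist":0,"grip":0.4},{"slide":[0,0,0],"twist":0,"grip":0.37},{"slide":[0,0,-8],"twist":0,"grip":0.37},{"slide":[0,0,-20],"twist":0,"grip":0.37},{"slide":[0,0,-35],"twist":0,"grip":0.37},{"slide":[0,0,-32],"twist":0,"grip":0.37},{"slide":[0,0,0],"twist":0,"grip":0.5},{"slide":[0,0,0],"twist":0,"grip":0.5}]'|grep -E "tcp|contact"
```

```text
tcp_pos: [0.4227, -0.1717, 0.0706]
contact_force: [-0.7, -0.3, -4.4]
tcp_pos: [0.4228, -0.1718, 0.0701]
contact_force: [-0.9, 0.3, -2.9]
tcp_pos: [0.424, -0.1722, 0.1673]
contact_force: [0.8, 0.2, -0.8]
```

```bash

python3 -m inch '[{"slide":[2.6,34.4,0],"twist":0,"grip":0.5},{"slide":[2.6,34.4,0],"twist":0,"grip":0.5},{"slide":[2.6,34.4,0],"twist":0,"grip":0.5},{"slide":[2.6,34.4,0],"twist":0,"grip":0.5},{"slide":[2.6,34.4,0],"twist":0,"grip":0.5},{"slide":[2.6,34.4,0],"twist":0,"grip":0.5},{"slide":[2.6,34.4,0],"twist":0,"grip":0.5},{"slide":[2.6,34.4,0],"twist":0,"grip":0.5},{"slide":[2.6,34.4,0],"twist":0,"grip":0.5},{"slide":[2.6,34.4,0],"twist":0,"grip":0.5}]'>/dev/null
python3 -m inch '[{"slide":[0,0,0],"twist":0,"grip":0.5},{"slide":[0,0,0],"twist":0,"grip":0.5},{"slide":[0,0,0],"twist":0,"grip":0.5},{"slide":[0,0,30],"twist":0,"grip":0.5},{"slide":[0,0,0],"twist":0,"grip":0.5},{"slide":[0,0,0],"twist":0,"grip":0.5}]'
```

```text
time: 51.03
tcp_pos: [0.4313, 0.1715, 0.1342]
ee_rot: [[-0.994, 0.105, -0.003], [0.105, 0.994, -0.002], [0.003, -0.002, -1.0]]
contact_force: [-0.7, -0.0, 1.1]
grip_width: 0.0428
gripper_force: 0.0
```

```bash

python3 -m inch '[{"slide":[0,0,24],"twist":0,"grip":0.5},{"slide":[0,0,24],"twist":0,"grip":0.5},{"slide":[0,0,24],"twist":0,"grip":0.5},{"slide":[0,0,0],"twist":0,"grip":0.5},{"slide":[0,0,0],"twist":0,"grip":1},{"slide":[0,0,0],"twist":0,"grip":1},{"slide":[0,0,0],"twist":0,"grip":1},{"slide":[0,0,0],"twist":0,"grip":1}]' 40
python3 -m inch '[{"slide":[0,-5,0],"twist":0,"grip":1},{"slide":[0,-12,0],"twist":0,"grip":1},{"slide":[0,-15,0],"twist":0,"grip":1},{"slide":[0,-15,0],"twist":0,"grip":1},{"slide":[0,-15,0],"twist":0,"grip":1},{"slide":[0,-15,0],"twist":0,"grip":1},{"slide":[0,-14,0],"twist":0,"grip":1},{"slide":[0,-9,0],"twist":0,"grip":1},{"slide":[0,-3,0],"twist":0,"grip":1},{"slide":[0,0,0],"twist":0,"grip":1}]'
```

```text
time: 51.7
tcp_pos: [0.4335, 0.1723, 0.0648]
ee_rot: [[-0.995, 0.104, 0.002], [0.104, 0.995, -0.002], [-0.003, -0.001, -1.0]]
contact_force: [-0.2, -7.6, 4.5]
grip_width: 0.0112
gripper_force: 41.3
time: 52.53
tcp_pos: [0.4227, 0.0698, 0.0647]
ee_rot: [[-0.995, 0.105, 0.003], [0.105, 0.995, 0.0], [-0.003, 0.001, -1.0]]
contact_force: [-1.9, -2.1, 9.3]
grip_width: 0.0111
gripper_force: 42.2
```

```bash

python3 -m inch '[{"slide":[0,-1.5,0],"twist":0,"grip":1},{"slide":[0,-1.5,0],"twist":0,"grip":1},{"slide":[0,0,0],"twist":0,"grip":1}]'|grep -E "tcp|contact"
python3 -m inch '[{"slide":[0,-1,0],"twist":0,"grip":1},{"slide":[0,0,0],"twist":0,"grip":1}]'|grep -E "tcp|contact"
python3 -m inch '[{"slide":[0,-1,0],"twist":0,"grip":1},{"slide":[0,0,0],"twist":0,"grip":1}]'|grep -E "tcp|contact"
python3 -m inch '[{"slide":[0,-1,0],"twist":0,"grip":1},{"slide":[0,0,0],"twist":0,"grip":1}]'|grep -E "tcp|contact"
python3 -m inch '[{"slide":[0,-1,0],"twist":0,"grip":1},{"slide":[0,0,0],"twist":0,"grip":1}]'|grep -E "tcp|contact"
```

```text
tcp_pos: [0.4225, 0.0676, 0.0648]
contact_force: [-2.0, -0.4, 10.1]
tcp_pos: [0.4224, 0.0668, 0.0648]
contact_force: [-2.8, 1.9, 9.8]
tcp_pos: [0.4223, 0.0659, 0.0648]
contact_force: [-2.6, 1.7, 9.1]
tcp_pos: [0.4223, 0.0656, 0.0648]
contact_force: [-2.2, 7.2, 9.2]
tcp_pos: [0.4223, 0.0655, 0.0648]
contact_force: [-2.7, 13.2, 7.2]
```

```bash

python3 -m inch '[{"slide":[0,1.5,0],"twist":0,"grip":1},{"slide":[0,0,0],"twist":0,"grip":0.5},{"slide":[0,0,0],"twist":0,"grip":0.5},{"slide":[0,0,-30],"twist":0,"grip":0.5},{"slide":[0,0,-35],"twist":0,"grip":0.5},{"slide":[30,0,-30],"twist":0,"grip":0.5},{"slide":[30,10,-30],"twist":0,"grip":0.5},{"slide":[30,20,0],"twist":0,"grip":0.5},{"slide":[0,0,0],"twist":0,"grip":0.5},{"slide":[0,0,0],"twist":0,"grip":0.5}]'
python3 - <<'E'
from h import *
t=get_image("top");save("top5.png",t,cv2.resize(t["frame"][115:245,155:365],None,fx=3.8,fy=3.8,interpolation=cv2.INTER_CUBIC))
t=get_image("side");save("side6.png",t,cv2.resize(t["frame"][130:280,150:350],None,fx=3.8,fy=3.8,interpolation=cv2.INTER_CUBIC))
E
```

```text
time: 54.28
tcp_pos: [0.3361, 0.1043, 0.1871]
ee_rot: [[-0.995, 0.101, 0.002], [0.101, 0.995, 0.001], [-0.002, 0.001, -1.0]]
contact_force: [0.2, -0.3, 0.6]
grip_width: 0.0426
gripper_force: 0.0
```

View pics/top5.png

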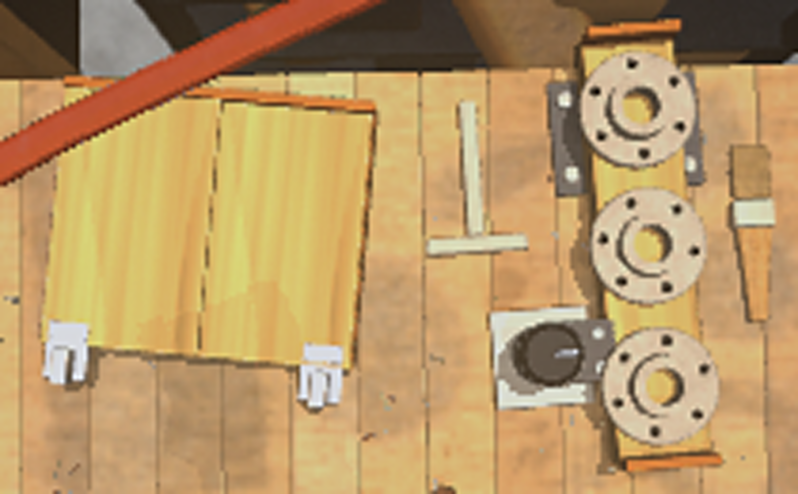

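View pics/side6.png

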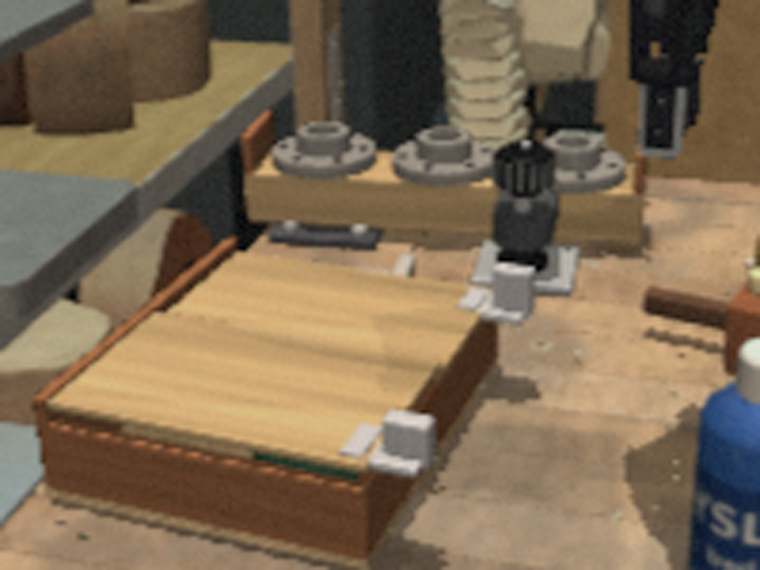

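The top view shows three plates separated and centred on the rail at crop (638,108), (650,245) and (661,385), with both lids shut. The brush and key lie where they were. The side view shows the plates flat, the tin inside the case, and the pad on its plate.

```bash
python3 -c "
from cell import hand_in
print(hand_in())"
```

```text
the job is handed in; nothing more can be done
None
```

Handed in at about 54 s: foot screwed down first to a light touch (about 0.6 mm of give, worked out from the probed knob height), then all three faceplates set flat, boss up, along the middle of the rail without touching; tin left in the case, both lids shut to their stops, brush and key not moved.

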